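# Load the enamelling kiln

## Robot

A 6-joint arm with a two-finger parallel gripper is mounted at the origin on the work surface. World frame = base frame: x ahead of the robot, y to its left, z up, the work surface at z = 0. Lengths are in m, angles in rad, forces in N, time in s.
With the tool pointing down it reaches from about 0.35 to 0.775 m from the base axis. Payload 5.5 kg.
Tool frame: the origin (TCP) lies at the very end of the fingers, on their centre line; the grasp point (between the pads) lies 19 mm behind it; z points along the fingers, y is the line along which they close (so a half turn about z gives the same grasp; the last joint's range is limited). The gripper opens to 85 mm and grips with 20 to 120 N. Pads are 22 mm wide; open, the fingers measure 114 mm over their backs; the gripper's body (76 mm by 85 mm) begins 54 mm behind the grasp point. The pads swing forward as they close: fully open they stand 13 mm farther back than shut.
Start: joints at [-1.332, 0.313, 0.046, 1.304, 0, 1.431], TCP at [0.213, -0.534, 0.231] pointing down, gripper open.
Joint ranges: [-2.76, 2.76], [-0.86, 1.69], [-1.03, 1.26], [-2.2, 2.34], [-1.47, 1.5], [-3.14, 3.14]. Speed limits (rad/s): [2.57, 2.57, 3.14, 3.14, 3.14, 3.14].

## Interface

Orientations are given as a unit quaternion [w, x, y, z].
In Python, from workcell import get_state, read_camera, hand_in gives the robot as it stands.
- The arm moves only by the tool send_rows, never from a script. Its argument "increments" is a list of rows, each an object of numbers: "dx", "dy", "dz": the shift along the world's x, y, z in units of 25 mm (1.0 is 25 mm); "roll": the turn about the world's z in units of 8 degrees (1.0 is 8 degrees); "claw": the opening, from -1 (shut) to 1 (fully open). In form: [{"dx": .., "dy": .., "dz": .., "roll": .., "claw": ..}, ...]. A call has exactly 5 rows; each row is the pose to reach, as a shift and turn from the pose commanded when the call began; what a row does not reach only later rows make up. A row lasts 1/8 s, in which the tool goes at most 62.5 mm and 10.7 degrees, less where a joint would pass 70% of its speed; a pose out of reach is approached as far as the arm can. A call with a gripper value outside its range is refused whole. The fingers move at their own pace and stop on an object; "grip_force" is the grip in N (left out, the last holds). Time passes only in rows, so rows that repeat a pose let the fingers close, or fill a call up. It gives the time, the measured TCP pose, the force, the opening and the grip force at its end, in the units of the state.
- get_state(): the state, without advancing time (a new reading comes with each control period).
- read_camera(name): name is "scene" or "side" or "wrist"; returns a dict with "image" (384x512x3 uint8, blue, green, red), "fx", "fy", "cx", "cy" (pixels), "world_to_cam" (4x4, takes a point from world to camera coordinates). Camera axes: x right, y up, looking along -z (the intrinsics and any distortion apply to the point x, -y, -z); pixel columns grow to the right and rows downward; lengths in m; the calibration is good to about 2 mm. The wrist camera is an equidistant fisheye: a pixel r from the principal point sees the ray r / f radians off the axis. A picture is of the moment at which its call begins. There is no depth.
- hand_in(): hands the job in; it is judged then, once.
The state is a dict: "clock": time; "joint_pos": joint angles; "qvel": joint speeds; "tau": joint torques, N m; "tcp_pos": TCP position; "orientation": TCP orientation; "wrist_force": force on the tool from outside, world axes, zero at the start; "ft_torque": the same for the moment, N m; "finger_gap": finger opening in m; "grip_force": force on a finger pad.
Only numpy, scipy, OpenCV 4.12 (cv2) and the standard library are available. Lean on these libraries where they do the work, as an engineer would, in place of code of your own. Each camera call takes 0.05 s, during which the arm holds its last target. There are 200 camera calls.

## Task

Get the enamelling kiln ready for firing: lift its cover off and set it down flat on the cork mat, lay every sheet-metal blank in the grooved board flat across both support bars inside the kiln, side by side without overlapping, then put the cover back on its two pins, fully home. The blanks are too thin to pick up where they lie: a blank can be pinched once it has been slid partly out of its groove over the board's front edge. Do not let one fall to the floor, and leave the other things on the bench where they are.

Things in the scene. Friction and masses are not known exactly. Their poses are not given: they have to be found in the camera images.
- kiln: Flat top-loading enamelling kiln, fixed on the left or right of the bench, turned up to 0.2 rad: grey open-topped box 176 mm (its x) by 264 mm (its y), rim 90 mm high; origin at the centre of its underside, z up. Cavity 140 mm (x) by 216 mm (y), its floor 47 mm above the origin.
- kiln_bars (a point): Point in the kiln midway between its two steel support bars, level with their tops (73 mm above the kiln's origin, 26 mm above the cavity floor, 17 mm below the rim); axes as the kiln's. The bars run along y across the cavity at x = -18 and +18 mm, 5 mm wide. Blanks lie with their long side along x; at y = -60, 0, +60 mm three fit with finger room between.
- kiln_pin (a point): Foot, at rim height, of the brass pin at the kiln's x = 0, y = +120 mm; a second stands at x = 0, y = -120 mm. Both are upright, 8 mm thick, 16 mm high, round-topped.
- cover: The kiln's loose cover: pale slab 180 mm (its x) by 268 mm (its y), 12 mm thick, 0.35 to 0.57 kg, origin at the centre of its underside, z up. Square 14 mm through holes at x = 0, y = -120 and +120 mm take the kiln's pins; either way round fits. Starts seated on the pins.
- cover_handle (a point): Centre of the dark wooden bar handle on the cover, 42 mm above the cover's origin. The bar is 84 mm long (cover's y), 12 mm wide (cover's x) and 12 mm high, on 10 mm posts at y = -33 and +33 mm, with 24 mm clear beneath. Pinch it across its width from above.
- mat: Cork mat fixed to the bench on the other side from the kiln, 220 mm (its x) by 300 mm (its y), 6 mm thick, turned up to 0.2 rad; origin at the centre of its underside. Resting place for the cover.
- board: Pale wooden stock board fixed on the bench between kiln and mat, turned up to 0.1 rad, 190 mm (its x) by 180 mm (its y), origin at the centre of its underside, z up. Three straight grooves along x at y = -55, 0, +55 mm, 34 mm wide, floor 8 mm and ribs 12 mm above the origin, closed at the back (7 mm stop), open at the front edge.
- board_front (a point): Middle of the board's straight front edge (board x = +95 mm, away from the robot), at groove-floor height (8 mm above the bench top); axes as the board's. It sticks out past the bench's front edge; beyond it (greater x) there is nothing, so a blank can overhang it and fingers can reach down past the blank's sides.
- blank_copper: Copper flat strip 110 mm (its x) by 30 mm (its y), 2 mm thick, 45 to 90 g, origin at the centre of its underside; may be absent. Starts lying in a groove of the board, 2 mm below the ribs, sides out of reach. Slides along the groove if pressed from above (about 5 N) by fingertips and dragged. With 30 to 40 mm over the front (tips at 55) it can be pinched from above across its width.
- blank_brass: Brass flat strip 110 mm (its x) by 30 mm (its y), 2 mm thick, 45 to 90 g, origin at the centre of its underside; may be absent. Starts lying in a groove of the board, 2 mm below the ribs, sides out of reach. Slides along the groove if pressed from above (about 5 N) by fingertips and dragged. With 30 to 40 mm over the front (tips at 55) it can be pinched from above across its width.
- blank_silver: Silver-white flat strip 110 mm (its x) by 30 mm (its y), 2 mm thick, 45 to 90 g, origin at the centre of its underside; may be absent. Starts lying in a groove of the board, 2 mm below the ribs, sides out of reach. Slides along the groove if pressed from above (about 5 N) by fingertips and dragged. With 30 to 40 mm over the front (tips at 55) it can be pinched from above across its width.
- flux_jar: Small jar 40 mm across, 48 mm high, with a blue cap; a bystander to be left where it is. Origin at the middle of its underside.
- bench_block: Square steel block 50 x 50 mm, 22 mm high; a bystander to be left where it is. Origin at the middle of its underside.
- charcoal: Black charcoal block 50 x 70 mm, 28 mm high; a bystander to be left where it is. Origin at the middle of its underside.
- brush: Flat brush, 160 mm long, wooden handle, lying at the left-hand side; a bystander to be left where it is. Origin at the middle of its underside.
- pumice: Bottle 60 mm across, 110 mm high, at the right-hand side; a bystander to be left where it is. Origin at the middle of its underside.
- dish: Blue bowl 80 mm across, 30 mm high, at the left-hand side; a bystander to be left where it is. Origin at the middle of its underside.
- pliers: Red-handled pliers, 110 mm long, lying at the right-hand side; a bystander to be left where it is. Origin at the middle of its underside.
Things that resemble listed ones, but are neither listed nor needed, are in the scene too. Several things have the shape of the blank_silver; the one meant has the colours described above. Leave any turquoise look-alike of the blank_copper alone.

How it is judged:
On the way, in this order (a step that is already met when the one before it is completed fails the run):
1. the cover lies flat on the cork mat, released (horizontal distance between cover and mat below 0.07 m and z of cover in the frame of mat below 0.012 m and angle between cover's own z axis and vertical below 0.04 rad and linear speed of cover below 0.02 m/s and contact force between cover and the fingers below 0.1 N), for 0.2 s.
2. every blank lies flat across both support bars in the kiln, side by side and released, with the cover still off (z of blank_copper in the frame of kiln between 0.07 and 0.076 m and x of blank_copper in the frame of kiln between -0.037 and 0.037 m and y of blank_copper in the frame of kiln between -0.108 and 0.108 m and angle between each of blank_copper, blank_brass, blank_silver's own z axis and vertical below 0.04 rad and contact force between each of blank_copper, blank_brass, blank_silver and the fingers below 0.1 N and linear speed of each of blank_copper, blank_brass, blank_silver below 0.02 m/s and z of blank_brass in the frame of kiln between 0.07 and 0.076 m and x of blank_brass in the frame of kiln between -0.037 and 0.037 m and y of blank_brass in the frame of kiln between -0.108 and 0.108 m and z of blank_silver in the frame of kiln between 0.07 and 0.076 m and x of blank_silver in the frame of kiln between -0.037 and 0.037 m and y of blank_silver in the frame of kiln between -0.108 and 0.108 m and horizontal distance between each of blank_brass, blank_silver and blank_copper above 0.029 m and horizontal distance between blank_silver and blank_brass above 0.029 m and horizontal distance between cover and kiln above 0.2 m), for 0.2 s.
At the end, for the whole second after the job is handed in: Each blank lies flat (0.04 rad) on both bars (70-76 mm up, centre within 37 mm of their mid-line), in the cavity, blank centres over 29 mm apart; the cover sits on both pins flat on the rim (within 8 mm, underside 86-93 mm up, 0.02 rad); all released, at rest (z of blank_copper in the frame of kiln between 0.07 and 0.076 m and x of blank_copper in the frame of kiln between -0.037 and 0.037 m and y of blank_copper in the frame of kiln between -0.108 and 0.108 m and angle between each of blank_copper, blank_brass, blank_silver's own z axis and vertical below 0.04 rad and contact force between each of blank_copper, blank_brass, blank_silver, cover and the fingers below 0.1 N and linear speed of each of blank_copper, blank_brass, blank_silver, cover below 0.02 m/s and z of blank_brass in the frame of kiln between 0.07 and 0.076 m and x of blank_brass in the frame of kiln between -0.037 and 0.037 m and y of blank_brass in the frame of kiln between -0.108 and 0.108 m and z of blank_silver in the frame of kiln between 0.07 and 0.076 m and x of blank_silver in the frame of kiln between -0.037 and 0.037 m and y of blank_silver in the frame of kiln between -0.108 and 0.108 m and horizontal distance between each of blank_brass, blank_silver and blank_copper above 0.029 m and horizontal distance between blank_silver and blank_brass above 0.029 m and horizontal distance between cover and kiln below 0.008 m and z of cover in the frame of kiln between 0.086 and 0.093 m and angle between cover's own z axis and vertical below 0.02 rad); the robot touches nothing.
It fails at once if a blank falls off the bench (height (world z) of any of blank_copper, blank_brass, blank_silver below -0.1 m).
It fails at once if one of the other things on the bench is moved by more than 30 mm (distance of any of flux_jar, bench_block, charcoal, brush, pumice, dish, pliers from where it was at the start of the episode above 0.03 m).
Of blank_copper, blank_brass, blank_silver only 2 to 3 are there at a start; the rules pass over those that are not, and their reading is None.
At some moment in a run one of cover, blank_copper, blank_brass, blank_silver may be knocked a few centimetres aside while the robot is not near it.
It also fails if it takes over 210 s, if anything falls off the work surface, if the arm or the gripper's body presses on something with over 40 N, if the wrist force passes 120 N, or if a joint passes its speed limit or range.

## Working session

There is one attempt and no reset: what is moved stays moved. The work goes in short steps, Python scripts to look and compute and a tool call to move; the robot and the scene stay as the last step left them, time stands still between calls to the robot, and variables do not carry over. Pictures are saved under pics/ and viewed, at most 14 in all, crops included, and the job is handed in when it is done.

Besides the shell and the picture viewer there is one more tool, called after "Request:" by a JSON object that holds its "api" and its "payload", one argument or row to a line. send_rows: Moves the arm, as the interface text tells. Its arguments: {"type":"object","properties":{"increments":{"type":"array","items":{"type":"object","properties":{"dx":{"type":"number"},"dy":{"type":"number"},"dz":{"type":"number"},"roll":{"type":"number"},"claw":{"type":"number"}}}},"grip_force":{"type":"number"}},"required":["increments"]}

```bash
ls; mkdir -p pics; cat > h.py <<'E'
import numpy as np, cv2
from workcell import get_state, read_camera, hand_in
def grab(n,f=None):
    c=read_camera(n)
    c['image']=np.array(c['image'],dtype=np.uint8)
    c['world_to_cam']=np.array(c['world_to_cam'])
    if f: cv2.imwrite(f,c['image'])
    return c
def ray(c,u,v,fish=False):
    a=(u-c['cx'])/c['fx']; b=(v-c['cy'])/c['fy']
    if fish:
        r=np.hypot(a,b); s=np.sin(r)/r if r>1e-9 else 1
        d=np.array([a*s,-b*s,-np.cos(r)])
    else: d=np.array([a,-b,-1.])
    M=c['world_to_cam']; R=M[:3,:3]; o=-R.T@M[:3,3]
    d=R.T@d; return o,d/np.linalg.norm(d)
def onz(c,u,v,z,fish=False):
    o,d=ray(c,u,v,fish); return o+d*(z-o[2])/d[2]
def tri(rays):
    A=np.zeros((3,3));b=np.zeros(3)
    for o,d in rays:
        P=np.eye(3)-np.outer(d,d);A+=P;b+=P@o
    p=np.linalg.solve(A,b); return p,[np.linalg.norm((np.eye(3)-np.outer(d,d))@(p-o)) for o,d in rays]
def proj(c,p,fish=False):
    q=c['world_to_cam']@np.append(p,1); x,y,z=q[0],-q[1],-q[2]
    if fish:
        r=np.hypot(x,y); t=np.arctan2(r,z)/max(r,1e-9); return c['cx']+c['fx']*x*t,c['cy']+c['fy']*y*t
    return c['cx']+c['fx']*x/z,c['cy']+c['fy']*y/z
E
python3 - <<'E'
from h import *
s=grab('scene');d=grab('side');w=grab('wrist')
for n,c in(('s',s),('d',d),('w',w)):
    M=c['world_to_cam'];print(n,c['fx'],c['cx'],c['cy'],-M[:3,:3].T@M[:3,3],[k for k in c])
cv2.imwrite('pics/a.png',cv2.resize(s['image'],(800,600)))
cv2.imwrite('pics/b.png',cv2.resize(d['image'],(800,600)))
print(get_state())
E
```

```text
pics
s 452.11320974314054 262.33644475809615 192.40221320357116 [1.06209367 0.69901018 1.20873851] ['image', 'fx', 'fy', 'cx', 'cy', 'world_to_cam']
d 421.08046252167713 256.1371938714787 191.95086879678817 [-0.15806712 -1.27300602  1.13608195] ['image', 'fx', 'fy', 'cx', 'cy', 'world_to_cam']
w 297.3186396354542 256.19013086439526 194.25590476071312 [ 0.27616569 -0.50880737  0.3733389 ] ['image', 'fx', 'fy', 'cx', 'cy', 'world_to_cam']
{'clock': 0.15, 'joint_pos': array([-1.33159853e+00,  3.13812096e-01,  4.52364914e-02,  1.30356521e+00,
       -1.57156699e-06,  1.43122011e+00]), 'qvel': array([ 0.00018127, -0.00294873,  0.0040363 , -0.00099605,  0.0014448 ,
       -0.00115913]), 'tau': array([ 1.75648926e-03, -4.81064451e+01,  2.98815268e+01,  1.39357618e-02,
       -1.45365025e-04,  7.75869864e-06]), 'tcp_pos': array([ 0.21253949, -0.53387989,  0.23062127]), 'orientation': array([-6.71369793e-04,  9.82119597e-01,  1.88256858e-01, -3.42559020e-05]), 'wrist_force': array([-0.02080357,  0.90138955, -0.26879788]), 'ft_torque': array([-0.00876241, -0.02844135, -0.01771227]), 'grip_force': 0.0, 'finger_gap': 0.0851710870670731}
```

View pics/a.png

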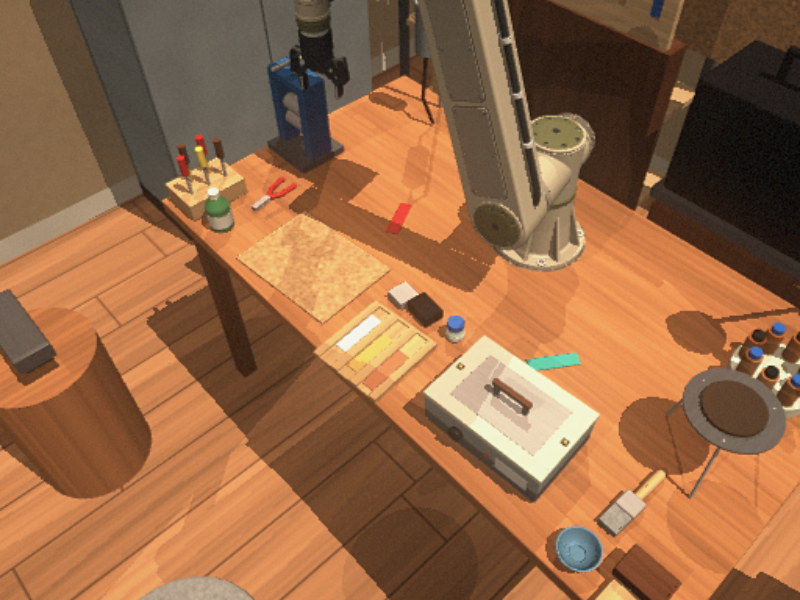

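View pics/b.png

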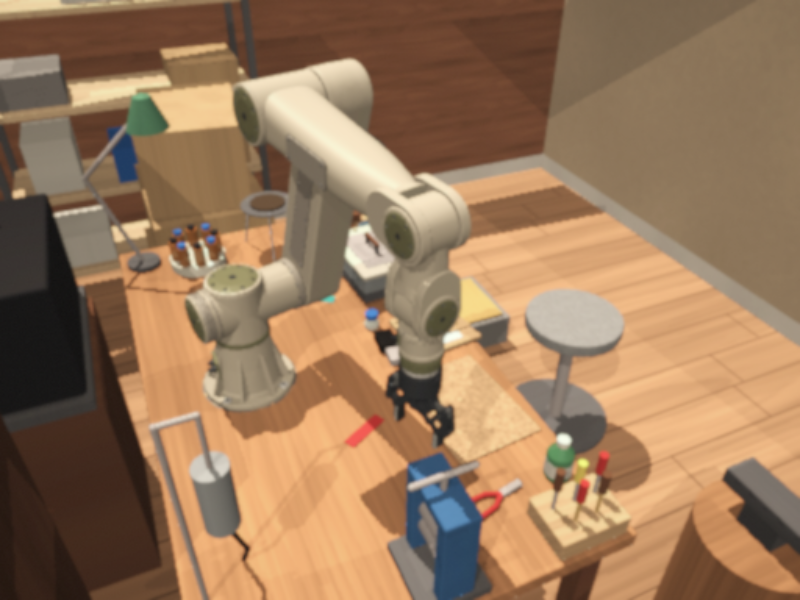

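The scene view shows the kiln with its cover at (512,415), handle (512,396) and pins (461,366) and (565,442). The mat is at (313,265). The board at (376,348) holds silver (358,332), brass (375,348) and copper (395,375). A red strip (398,217) and a turquoise one (553,361) lie outside the board and are look-alikes. The three in the grooves have the described colours. Next is an enlarged crop to confirm and to pick corners.

```bash
python3 - <<'E'
from h import *
s=grab('scene','s0.png')
cv2.imwrite('pics/c.png',cv2.resize(s['image'][130:325,145:390],None,fx=3.07,fy=3.07,interpolation=cv2.INTER_CUBIC)[:600,:800])
E
```

```text
(no output)
```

View pics/c.png

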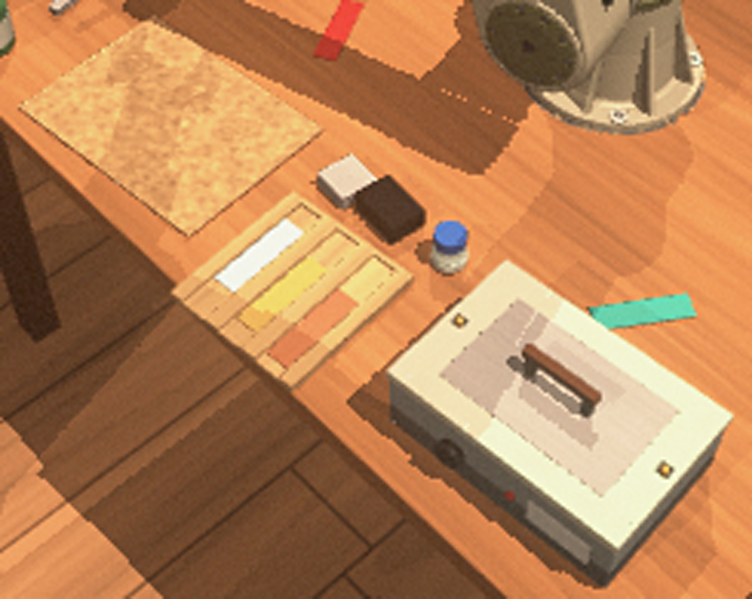

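The crop confirms silver-white (258,256), yellow brass (285,293) and copper (312,330) in the grooves. Cover corners are at (507,261), (732,418), (610,547) and (389,370), and the mat and board corners are clear too.

```bash
python3 - <<'E'
from h import *
s=grab('scene')
P=lambda u,v,z:onz(s,145+u/3.07-.3,130+v/3.07-.3,z)[:2]
def quad(n,q,z,ax):
    p=np.array([P(*x,z) for x in q]);c=p.mean(0)
    print(n,c.round(4),'sides',[round(float(np.linalg.norm(p[i]-p[i-1])),4) for i in range(4)],
     'yaw',np.degrees([np.arctan2(*(p[a]-p[b])[::-1]) for a,b in ax]).round(2)); 
    for i in p: print('   ',i.round(4))
# order: back-right(near robot,-y), back-left, front-left, front-right
ax=[(3,0),(2,1)]  # x axis
quad('cover',[(507,261),(732,418),(610,547),(389,370)],.102,ax)
quad('mat',[(152,20),(321,131),(190,236),(20,105)],.006,ax)
quad('board',[(296,193),(413,275),(290,386),(173,293)],.012,ax)
print('pins',P(460,320,.105),P(665,469,.105)); print('handle',P(527,348,.138),P(600,393,.138))
for n,q in dict(silver=[(288,219),(303,234),(232,292),(216,278)],brass=[(313,259),(328,269),(258,328),(242,317)],copper=[(341,288),(358,302),(284,368),(268,356)]).items(): quad(n,q,.01,ax)
print('jar',P(450,262,0),'char',P(390,205,.028),'block',P(347,172,.022))
# two view heights
d=grab('side'); 
cv2.imwrite('pics/d.png',cv2.resize(d['image'][130:300,210:350],None,fx=3.5,fy=3.5,interpolation=cv2.INTER_CUBIC))
E
```

```text
cover [0.4588 0.307 ] sides [0.1767, 0.2668, 0.1799, 0.2608] yaw [4.18 2.25]
    [0.3786 0.1689]
    [0.3609 0.4352]
    [0.5407 0.4422]
    [0.5548 0.1818]
mat [ 0.457  -0.2994] sides [0.2084, 0.2935, 0.2132, 0.3009] yaw [3.1  5.13]
    [ 0.3659 -0.4531]
    [ 0.3379 -0.161 ]
    [ 0.5503 -0.1419]
    [ 0.574  -0.4418]
board [ 0.5129 -0.0097] sides [0.189, 0.1747, 0.1899, 0.1744] yaw [4.79 4.68]
    [ 0.4263 -0.1045]
    [0.4108 0.0695]
    [0.6   0.085]
    [ 0.6146 -0.0887]
pins [0.46634145 0.1886854 ] [0.44881297 0.42734748]
handle [0.46153518 0.26844591] [0.44945975 0.34652454]
silver [ 0.5126 -0.0652] sides [0.1111, 0.0277, 0.1084, 0.0263] yaw [4.67 4.1 ]
    [ 0.4569 -0.0832]
    [ 0.4589 -0.0555]
    [ 0.567  -0.0478]
    [ 0.5676 -0.0741]
brass [ 0.5255 -0.0076] sides [0.1062, 0.0216, 0.1058, 0.0226] yaw [3.52 4.06]
    [ 0.474  -0.0218]
    [ 4.713e-01 -4.000e-04]
    [0.5768 0.0071]
    [ 0.5801 -0.0153]
copper [0.5343 0.0467] sides [0.1145, 0.0261, 0.1124, 0.0226] yaw [6.45 4.71]
    [0.4782 0.0281]
    [0.4775 0.0542]
    [0.5895 0.0634]
    [0.592 0.041]
jar [0.36220631 0.07823583] char [ 0.37022376 -0.00909385] block [ 0.36852621 -0.0816723 ]
```

Request:
{"api": "send_rows", "payload": {
  "increments": [
    {"dx":2,"dy":1.5,"dz":0.5,"roll":1,"claw":1},
    {"dx":4,"dy":3,"dz":1,"roll":2,"claw":1},
    {"dx":6,"dy":4.5,"dz":1.5,"roll":3,"claw":1},
    {"dx":8,"dy":6,"dz":2,"roll":4,"claw":1},
    {"dx":9.5,"dy":7.5,"dz":2,"roll":5,"claw":1}
  ]
}}

```text
clock: 0.92
tcp_pos: [0.4521, -0.3459, 0.2823]
orientation: [0.001, 0.857, 0.515, 0.0]
wrist_force: [1.4, -0.3, 0.2]
finger_gap: 0.0851
grip_force: 0.0
```

Request:
{"api": "send_rows", "payload": {
  "increments": [
    {"dx":0,"dy":2.5,"roll":1,"claw":1},
    {"dx":0,"dy":5,"roll":2,"claw":1},
    {"dx":0,"dy":7.5,"roll":3,"claw":1},
    {"dx":0,"dy":10,"roll":4,"claw":1},
    {"dx":0,"dy":12,"roll":4,"claw":1}
  ]
}}

```text
schema error: expected keys dx, dy, dz, roll, claw
```

Request:
{"api": "send_rows", "payload": {
  "increments": [
    {"dx":0,"dy":2.5,"dz":0,"roll":1,"claw":1},
    {"dx":0,"dy":5,"dz":0,"roll":2,"claw":1},
    {"dx":0,"dy":7.5,"dz":0,"roll":3,"claw":1},
    {"dx":0,"dy":10,"dz":0,"roll":4,"claw":1},
    {"dx":0,"dy":12,"dz":0,"roll":4,"claw":1}
  ]
}}

```text
clock: 1.55
tcp_pos: [0.4497, -0.0445, 0.2815]
orientation: [0.0, 0.683, 0.73, 0.0]
wrist_force: [0.9, -0.4, -0.3]
finger_gap: 0.0856
grip_force: 0.0
```

```bash
python3 - <<'E'
from h import *
import pickle
pickle.dump(grab('wrist','w1.png'),open('w1.pkl','wb'))
E
```

Request:
{"api": "send_rows", "payload": {
  "increments": [
    {"dx":0,"dy":2.5,"dz":0.2,"roll":0,"claw":1},
    {"dx":0,"dy":5,"dz":0.4,"roll":0,"claw":1},
    {"dx":0,"dy":7.5,"dz":0.6,"roll":0,"claw":1},
    {"dx":0,"dy":9,"dz":0.8,"roll":0,"claw":1},
    {"dx":0,"dy":10.5,"dz":0.8,"roll":0,"claw":1}
  ]
}}

```text
clock: 2.22
tcp_pos: [0.4501, 0.2175, 0.3018]
orientation: [0.0, 0.684, 0.73, 0.0]
wrist_force: [0.6, -0.6, -0.2]
finger_gap: 0.0852
grip_force: 0.0
```

```bash
python3 - <<'E'
from h import *
import pickle
w=grab('wrist','w2.png');pickle.dump(w,open('w2.pkl','wb'))
M=w['world_to_cam'];print(get_state()['tcp_pos'],-M[:3,:3].T@M[:3,3],M[:3,:3].round(3))
a=cv2.imread('w1.png')
cv2.imwrite('pics/w12.png',np.vstack([cv2.resize(a,(400,300)),cv2.resize(w['image'],(400,300))]))
E
```

```text
[0.4498974  0.22069296 0.30135719] [0.44486192 0.28597229 0.44464762] [[ 0.998  0.065  0.001]
 [-0.062  0.96  -0.272]
 [-0.019  0.272  0.962]]
```

View pics/w12.png

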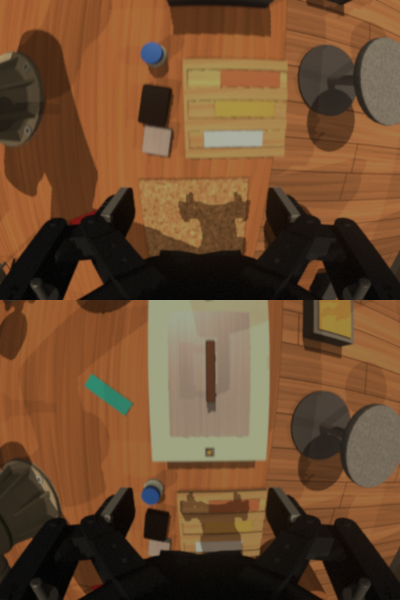

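Upper half (over the board): copper, brass and silver in the grooves at (250,78), (245,107) and (233,138). Lower half (near the kiln): cover, handle at (210,370) and near pin at (209,452). Next I triangulate the handle and pins against the scene camera.

```bash
python3 - <<'E'
from h import *
import pickle
w=pickle.load(open('w2.pkl','rb'));im=w['image']
s=grab('scene')
S=lambda u,v:ray(s,145+u/3.07-.3,130+v/3.07-.3)
hsv=cv2.cvtColor(im,cv2.COLOR_BGR2HSV)
r=im[40:135,250:290].astype(int); m=(r.max(2)<105).astype(np.uint8)
n,l,st,ce=cv2.connectedComponentsWithStats(m);i=1+st[1:,4].argmax();print(st[i],ce[i]+[250,40])
y,x=np.nonzero(l==i);x+=250;y+=40
c=ray(w,x.mean(),y.mean(),True); 
print('handle rect',cv2.minAreaRect(np.c_[x,y].astype(np.float32)))
for z in(.132,.138):print(z,onz(w,x.mean(),y.mean(),z,True))
print('handle mid 3d',tri([c,S(563,372)]))
cv2.imwrite('pics/e.png',cv2.resize(im[0:220,180:360],None,fx=2.7,fy=2.7,interpolation=cv2.INTER_CUBIC))
E
```

```text
[ 13  12  14  83 960] [269.34583333  93.90416667]
handle rect ((269.5573425292969, 93.01347351074219), (82.12018585205078, 12.141617774963379), 89.18154907226562)
0.132 [0.45757769 0.30626413 0.132     ]
0.138 [0.45733366 0.30587471 0.138     ]
handle mid 3d (array([0.45667267, 0.30704066, 0.13612939]), [np.float64(0.0012778643011757348), np.float64(0.0012778643011756936)])
```

View pics/e.png

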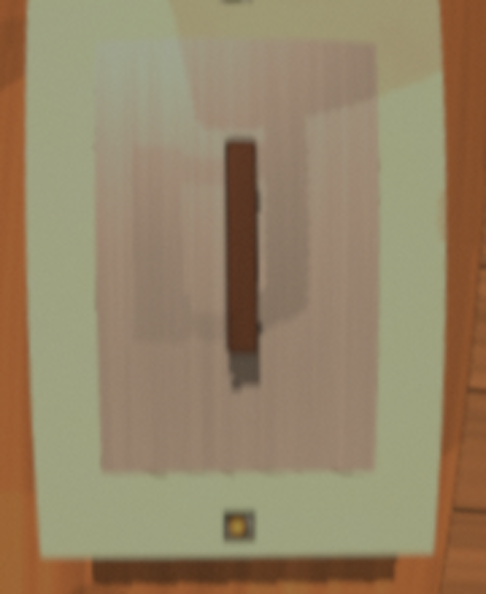

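The handle top runs from (240,140) to (242,352) in the crop, and the near pin is at (237,527).

```bash
python3 - <<'E'
from h import *
import pickle
w=pickle.load(open('w2.pkl','rb'))
s=grab('scene')
S=lambda u,v:ray(s,145+u/3.07-.3,130+v/3.07-.3)
W=lambda u,v:(180+u/2.7-.3,v/2.7-.3)
for n,p,q,z in(('far',(240,140),(600,393),.138),('near',(242,352),(527,348),.138),('pin',(237,527),(460,320),.104)):
    print(n,onz(w,*W(*p),z,True).round(4),tri([ray(w,*W(*p),True),S(*q)]))
for (a,b) in (((41,556),(432,556)),):
    a=onz(w,*W(*a),.102,True);b=onz(w,*W(*b),.102,True);print('edge',a,b,np.degrees(np.arctan2(*(b-a)[1::-1])))
E
```

```text
far [0.4537 0.3503 0.138 ] (array([0.45347279, 0.34882865, 0.14500825]), [np.float64(4.324395092211167e-06), np.float64(4.324395092288637e-06)])
near [0.4599 0.2686 0.138 ] (array([0.46021274, 0.26806866, 0.13601792]), [np.float64(0.0004678582848352957), np.float64(0.00046785828483519957)])
pin [0.465  0.1899 0.104 ] (array([0.46530554, 0.18883289, 0.10329327]), [np.float64(0.0008938064575269952), np.float64(0.0008938064575270152)])
edge [0.37733157 0.16993807 0.102     ] [0.55628086 0.18127938 0.102     ] 3.6263974319267906
```

Request:
{"api": "send_rows", "payload": {
  "increments": [
    {"dx":0.1,"dy":1,"dz":-1,"roll":0,"claw":1},
    {"dx":0.28,"dy":2.2,"dz":-2.5,"roll":0,"claw":1},
    {"dx":0.28,"dy":3.4,"dz":-4,"roll":0,"claw":1},
    {"dx":0.28,"dy":3.7,"dz":-5,"roll":0,"claw":1},
    {"dx":0.28,"dy":3.7,"dz":-5.2,"roll":0,"claw":1}
  ]
}}

```text
clock: 3.0
tcp_pos: [0.4561, 0.307, 0.1694]
orientation: [-0.001, 0.684, 0.73, -0.002]
wrist_force: [-0.2, -0.1, 0.5]
finger_gap: 0.0851
grip_force: 0.0
```

Request:
{"api": "send_rows", "payload": {
  "increments": [
    {"dx":0,"dy":0,"dz":0,"roll":0,"claw":1},
    {"dx":0,"dy":0,"dz":0,"roll":0,"claw":1},
    {"dx":0,"dy":0,"dz":-0.8,"roll":0,"claw":1},
    {"dx":0,"dy":0,"dz":-1.6,"roll":0,"claw":1},
    {"dx":0,"dy":0,"dz":-1.8,"roll":0,"claw":1}
  ]
}}

```text
clock: 3.62
tcp_pos: [0.4571, 0.3077, 0.1263]
orientation: [0.0, 0.684, 0.729, -0.0]
wrist_force: [0.9, 0.3, -0.1]
finger_gap: 0.0855
grip_force: 0.0
```

Request:
{"api": "send_rows", "payload": {
  "increments": [
    {"dx":0,"dy":0,"dz":-0.5,"roll":0,"claw":1},
    {"dx":0,"dy":0,"dz":-0.5,"roll":0,"claw":1},
    {"dx":0,"dy":0,"dz":-0.5,"roll":0,"claw":-1},
    {"dx":0,"dy":0,"dz":-0.5,"roll":0,"claw":-1},
    {"dx":0,"dy":0,"dz":-0.5,"roll":0,"claw":-1}
  ],
  "grip_force": 80
}}

```text
clock: 4.25
tcp_pos: [0.4573, 0.3083, 0.1142]
orientation: [0.0, 0.684, 0.73, 0.0]
wrist_force: [0.5, -0.4, 0.3]
finger_gap: 0.032
grip_force: 0.0
```

Request:
{"api": "send_rows", "payload": {
  "increments": [
    {"dx":0,"dy":0,"dz":0,"roll":0,"claw":-1},
    {"dx":0,"dy":0,"dz":0,"roll":0,"claw":-1},
    {"dx":0,"dy":0,"dz":0,"roll":0,"claw":-1},
    {"dx":0,"dy":0,"dz":0,"roll":0,"claw":-1},
    {"dx":0,"dy":0,"dz":0,"roll":0,"claw":-1}
  ],
  "grip_force": 80
}}

```text
clock: 4.88
tcp_pos: [0.4574, 0.3083, 0.1142]
orientation: [0.0, 0.684, 0.73, 0.0]
wrist_force: [0.3, -0.7, 4.7]
finger_gap: 0.0105
grip_force: 79.0
```

Request:
{"api": "send_rows", "payload": {
  "increments": [
    {"dx":0,"dy":0,"dz":0.5,"roll":0,"claw":-1},
    {"dx":0,"dy":0,"dz":1.2,"roll":0,"claw":-1},
    {"dx":0,"dy":0,"dz":2.2,"roll":0,"claw":-1},
    {"dx":0,"dy":0,"dz":3.2,"roll":0,"claw":-1},
    {"dx":0,"dy":0,"dz":4,"roll":0,"claw":-1}
  ]
}}

```text
clock: 5.5
tcp_pos: [0.4567, 0.308, 0.2144]
orientation: [-0.0, 0.684, 0.73, -0.001]
wrist_force: [0.9, 0.4, -4.1]
finger_gap: 0.0104
grip_force: 78.4
```

Request:
{"api": "send_rows", "payload": {
  "increments": [
    {"dx":0,"dy":-0.5,"dz":0,"roll":0,"claw":-1},
    {"dx":0,"dy":-1.7,"dz":0,"roll":0,"claw":-1},
    {"dx":0,"dy":-3.2,"dz":0,"roll":0,"claw":-1},
    {"dx":0,"dy":-4.8,"dz":0,"roll":0,"claw":-1},
    {"dx":0,"dy":-6.4,"dz":0,"roll":0,"claw":-1}
  ]
}}

```text
clock: 6.12
tcp_pos: [0.4557, 0.1462, 0.2122]
orientation: [-0.001, 0.684, 0.73, -0.001]
wrist_force: [1.0, 0.1, -3.7]
finger_gap: 0.0101
grip_force: 78.3
```

Request:
{"api": "send_rows", "payload": {
  "increments": [
    {"dx":0,"dy":-1.6,"dz":0,"roll":0,"claw":-1},
    {"dx":0,"dy":-3.2,"dz":0,"roll":0,"claw":-1},
    {"dx":0,"dy":-4.8,"dz":0,"roll":0,"claw":-1},
    {"dx":0,"dy":-6.4,"dz":0,"roll":0,"claw":-1},
    {"dx":0,"dy":-8,"dz":0,"roll":0,"claw":-1}
  ]
}}

```text
clock: 6.75
tcp_pos: [0.4555, -0.0533, 0.2124]
orientation: [-0.001, 0.684, 0.729, -0.001]
wrist_force: [1.0, -0.6, -2.8]
finger_gap: 0.0104
grip_force: 78.3
```

Request:
{"api": "send_rows", "payload": {
  "increments": [
    {"dx":0,"dy":-1.6,"dz":0,"roll":0,"claw":-1},
    {"dx":0,"dy":-3.2,"dz":0,"roll":0,"claw":-1},
    {"dx":0,"dy":-4.8,"dz":0,"roll":0,"claw":-1},
    {"dx":0,"dy":-6.4,"dz":0,"roll":0,"claw":-1},
    {"dx":0,"dy":-7.6,"dz":0,"roll":0,"claw":-1}
  ]
}}

```text
clock: 7.38
tcp_pos: [0.4555, -0.2433, 0.2121]
orientation: [-0.001, 0.684, 0.729, -0.0]
wrist_force: [0.3, -0.1, -3.6]
finger_gap: 0.0105
grip_force: 78.3
```

Request:
{"api": "send_rows", "payload": {
  "increments": [
    {"dx":0,"dy":-1,"dz":0,"roll":0,"claw":-1},
    {"dx":0,"dy":-1.8,"dz":0,"roll":0,"claw":-1},
    {"dx":0,"dy":-2.3,"dz":0,"roll":0,"claw":-1},
    {"dx":0,"dy":-2.3,"dz":0,"roll":0,"claw":-1},
    {"dx":0,"dy":-2.3,"dz":0,"roll":0,"claw":-1}
  ]
}}

```text
clock: 8.0
tcp_pos: [0.457, -0.2985, 0.2137]
orientation: [-0.0, 0.684, 0.73, 0.0]
wrist_force: [1.1, 0.9, -3.3]
finger_gap: 0.0103
grip_force: 78.4
```

```bash
python3 - <<'E'
from h import *
s=grab('scene');print(get_state()['tcp_pos'],get_state()['wrist_force'])
cv2.imwrite('pics/f.png',cv2.resize(s['image'],(640,480)))
E
```

```text
[ 0.45710291 -0.29835436  0.21383106] [ 0.56459873  0.48302833 -5.00650605]
```

View pics/f.png

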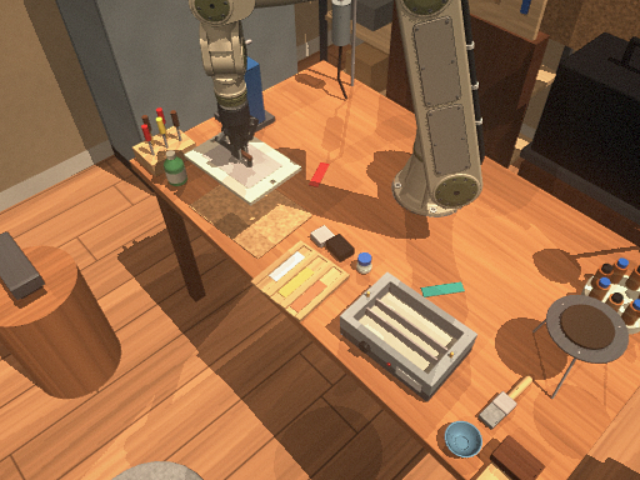

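The cover hangs level over the mat, and the kiln is open with its bars visible at about (405,330). Lowering now.

Request:
{"api": "send_rows", "payload": {
  "increments": [
    {"dx":0,"dy":0,"dz":-1.5,"roll":0,"claw":-1},
    {"dx":0,"dy":0,"dz":-3.2,"roll":0,"claw":-1},
    {"dx":0,"dy":0,"dz":-5,"roll":0,"claw":-1},
    {"dx":0,"dy":0,"dz":-6.3,"roll":0,"claw":-1},
    {"dx":0,"dy":0,"dz":-6.9,"roll":0,"claw":-1}
  ]
}}

```text
clock: 8.68
tcp_pos: [0.4562, -0.2976, 0.0396]
orientation: [-0.002, 0.683, 0.73, 0.0]
wrist_force: [-0.3, 0.4, -3.4]
finger_gap: 0.0102
grip_force: 78.3
```

Request:
{"api": "send_rows", "payload": {
  "increments": [
    {"dx":0,"dy":0,"dz":-0.1,"roll":0,"claw":-1},
    {"dx":0,"dy":0,"dz":-0.2,"roll":0,"claw":-1},
    {"dx":0,"dy":0,"dz":-0.3,"roll":0,"claw":-1},
    {"dx":0,"dy":0,"dz":-0.4,"roll":0,"claw":-1},
    {"dx":0,"dy":0,"dz":-0.4,"roll":0,"claw":-1}
  ]
}}

```text
clock: 9.3
tcp_pos: [0.4571, -0.2994, 0.0315]
orientation: [0.0, 0.684, 0.73, 0.0]
wrist_force: [0.3, 1.5, -4.6]
finger_gap: 0.0102
grip_force: 78.3
```

Request:
{"api": "send_rows", "payload": {
  "increments": [
    {"dx":0,"dy":0,"dz":-0.04,"roll":0,"claw":-1},
    {"dx":0,"dy":0,"dz":-0.08,"roll":0,"claw":-1},
    {"dx":0,"dy":0,"dz":-0.08,"roll":0,"claw":-1},
    {"dx":0,"dy":0,"dz":-0.08,"roll":0,"claw":-1},
    {"dx":0,"dy":0,"dz":-0.08,"roll":0,"claw":-1}
  ]
}}

```text
clock: 9.93
tcp_pos: [0.4573, -0.2994, 0.0302]
orientation: [0.0, 0.684, 0.73, -0.0]
wrist_force: [-1.7, 1.5, 5.4]
finger_gap: 0.0104
grip_force: 79.7
```

Request:
{"api": "send_rows", "payload": {
  "increments": [
    {"dx":0,"dy":0,"dz":0,"roll":0,"claw":1},
    {"dx":0,"dy":0,"dz":0,"roll":0,"claw":1},
    {"dx":0,"dy":0,"dz":0,"roll":0,"claw":1},
    {"dx":0,"dy":0,"dz":0,"roll":0,"claw":1},
    {"dx":0,"dy":0,"dz":0,"roll":0,"claw":1}
  ]
}}

```text
clock: 10.55
tcp_pos: [0.4572, -0.2993, 0.0293]
orientation: [0.0, 0.684, 0.73, 0.0]
wrist_force: [-0.4, -1.0, 0.5]
finger_gap: 0.0856
grip_force: 0.0
```

Request:
{"api": "send_rows", "payload": {
  "increments": [
    {"dx":0,"dy":0,"dz":0.5,"roll":0,"claw":1},
    {"dx":0,"dy":0,"dz":2,"roll":0,"claw":1},
    {"dx":0,"dy":0,"dz":4,"roll":0,"claw":1},
    {"dx":0,"dy":0,"dz":6,"roll":0,"claw":1},
    {"dx":0,"dy":0,"dz":8,"roll":0,"claw":1}
  ]
}}

```text
clock: 11.18
tcp_pos: [0.457, -0.2992, 0.232]
orientation: [0.001, 0.684, 0.73, 0.0]
wrist_force: [0.9, -1.3, -0.6]
finger_gap: 0.0854
grip_force: 0.0
```

Request:
{"api": "send_rows", "payload": {
  "increments": [
    {"dx":0.5,"dy":1.5,"dz":0,"roll":0,"claw":-1},
    {"dx":1,"dy":3,"dz":0,"roll":0,"claw":-1},
    {"dx":2,"dy":5,"dz":0,"roll":0,"claw":-1},
    {"dx":2.1,"dy":6.4,"dz":0,"roll":0,"claw":-1},
    {"dx":2.1,"dy":6.4,"dz":0,"roll":0,"claw":-1}
  ]
}}

```text
clock: 11.8
tcp_pos: [0.5097, -0.137, 0.2303]
orientation: [0.0, 0.682, 0.731, 0.0]
wrist_force: [0.4, -0.2, 0.1]
finger_gap: 0.0003
grip_force: 0.0
```

```bash
python3 - <<'E'
from h import *
import pickle
w=grab('wrist','w3.png');pickle.dump(w,open('w3.pkl','wb'));s=grab('scene','s3.png');pickle.dump(s,open('s3.pkl','wb'))
print(get_state()['tcp_pos'],get_state()['orientation'])
d=s
P=[proj(w,(x,y,.012),True) for x,y in((.4263,-.1045),(.4108,.0695),(.6,.085),(.6146,-.0887))];print(np.round(P,1))
P=np.array(P);a=np.maximum(P.min(0).astype(int)-12,0);b=P.max(0).astype(int)+12;print(a,b)
c=w['image'][a[1]:b[1],a[0]:b[0]];k=min(800/c.shape[1],600/c.shape[0]);print(k)
cv2.imwrite('pics/g.png',cv2.resize(c,None,fx=k,fy=k,interpolation=cv2.INTER_CUBIC))
E
```

```text
[ 0.50977447 -0.13922294  0.23007358] [6.18790331e-04 6.83532563e-01 7.29919757e-01 3.41027514e-05]
[[190.7 138.4]
 [187.9   2.6]
 [340.7   2.5]
 [343.1 136.6]]
[175   0] [355 150]
4.0
```

View pics/g.png

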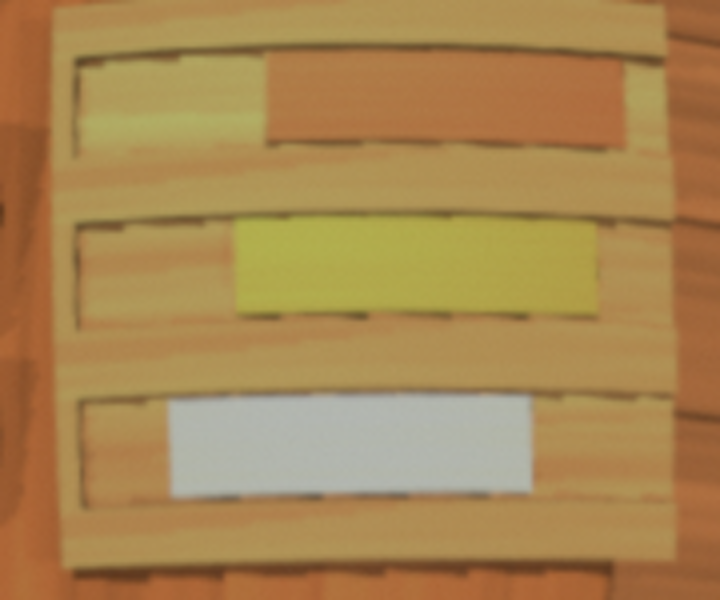

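A clear view: copper (267–625, 50–145), brass (235–597, 218–315) and silver (170–532, 395–495); board corners are at (53,10), (667,3), (675,557) and (65,567).

```bash
python3 - <<'E'
from h import *
import pickle
w=pickle.load(open('w3.pkl','rb'));s=pickle.load(open('s3.pkl','rb'))
W=lambda u,v:(175+u/4-.4,v/4-.4)
S=lambda u,v:ray(s,145+u/3.07-.3,130+v/3.07-.3)
c=np.array([.5129,-.0097]);t=np.radians(4.7);R=np.array([[np.cos(t),-np.sin(t)],[np.sin(t),np.cos(t)]])
def q(n,pts,z):
    p=np.array([onz(w,*W(*x),z,True)[:2] for x in pts]);print(n,p.mean(0).round(4),'yaw',np.degrees([np.arctan2(*(p[b]-p[a])[::-1]) for a,b in((0,1),(3,2))]).round(1),'in board',(R.T@(p.mean(0)-c)).round(4));return p
q('board',[(53,10),(667,3),(675,557),(65,567)],.012)
print('front corners',[onz(w,*W(*x),.012,True).round(4) for x in((667,3),(675,557))])
B=dict(copper=([(267,52),(625,60),(624,147),(267,137)],[(341,288),(284,368)]),brass=([(236,218),(596,220),(597,314),(235,315)],[(313,259),(258,328)]),silver=([(169,400),(531,395),(532,493),(172,496)],[(288,219),(232,292)]))
for n,(a,b) in B.items():
    q(n,a,.01)
q
# heights: board near/right corners + silver corners
for n,a,b in(('board FR',(675,557),(173,293)),('board BR',(65,567),(296,193)),('board FL',(667,3),(290,386)),('silver fl',(531,395),(232,292)),('silver br',(172,496),(288,219)),('copper fl',(625,60),(284,368)),('brass fr',(597,314),(242,317))):
    print(n,tri([ray(w,*W(*a),True),S(*b)])[0].round(4))
E
```

```text
board [ 0.5133 -0.0103] yaw [5.4 5.1] in board [ 0.0004 -0.0006]
front corners [array([0.6008, 0.0883, 0.012 ]), array([ 0.6152, -0.0914,  0.012 ])]
copper [0.534  0.0469] yaw [4.9 4.3] in board [0.0256 0.0547]
brass [ 0.5282 -0.0085] yaw [4.9 5.2] in board [ 0.0154 -0.0001]
silver [ 0.5121 -0.0657] yaw [4.9 4.6] in board [-0.0054 -0.0558]
board FR [ 0.6148 -0.0906  0.0107]
board BR [ 0.4246 -0.1083  0.007 ]
board FL [0.6006 0.0868 0.0147]
silver fl [ 0.5662 -0.0469  0.0102]
silver br [ 0.4575 -0.0844  0.0091]
copper fl [0.589  0.0649 0.0115]
brass fr [ 0.582  -0.017   0.0101]
```

Request:
{"api": "send_rows", "payload": {
  "increments": [
    {"dx":0.2,"dy":2,"dz":-1,"roll":0,"claw":-1},
    {"dx":0.57,"dy":4,"dz":-3,"roll":0,"claw":-1},
    {"dx":0.57,"dy":6,"dz":-5.5,"roll":0,"claw":-1},
    {"dx":0.57,"dy":7.4,"dz":-7.5,"roll":0,"claw":-1},
    {"dx":0.57,"dy":7.4,"dz":-8,"roll":0,"claw":-1}
  ],
  "grip_force": 40
}}

```text
clock: 12.52
tcp_pos: [0.5228, 0.0462, 0.0272]
orientation: [-0.001, 0.684, 0.73, -0.001]
wrist_force: [0.7, 0.3, 0.5]
finger_gap: 0.0002
grip_force: 0.0
```

Request:
{"api": "send_rows", "payload": {
  "increments": [
    {"dx":0,"dy":0,"dz":0,"roll":0,"claw":-1},
    {"dx":0,"dy":0,"dz":-0.2,"roll":0,"claw":-1},
    {"dx":0,"dy":0,"dz":-0.5,"roll":0,"claw":-1},
    {"dx":0,"dy":0,"dz":-0.7,"roll":0,"claw":-1},
    {"dx":0,"dy":0,"dz":-0.7,"roll":0,"claw":-1}
  ]
}}

```text
clock: 13.15
tcp_pos: [0.5238, 0.0453, 0.0118]
orientation: [0.0, 0.684, 0.729, -0.0]
wrist_force: [0.2, 0.7, -0.6]
finger_gap: 0.0002
grip_force: 0.0
```

Request:
{"api": "send_rows", "payload": {
  "increments": [
    {"dx":0,"dy":0,"dz":-0.04,"roll":0,"claw":-1},
    {"dx":0,"dy":0,"dz":-0.08,"roll":0,"claw":-1},
    {"dx":0,"dy":0,"dz":-0.12,"roll":0,"claw":-1},
    {"dx":0,"dy":0,"dz":-0.12,"roll":0,"claw":-1},
    {"dx":0,"dy":0,"dz":-0.12,"roll":0,"claw":-1}
  ]
}}

```text
clock: 13.78
tcp_pos: [0.5241, 0.0457, 0.01]
orientation: [0.0, 0.684, 0.73, 0.0]
wrist_force: [-3.1, -0.6, 9.7]
finger_gap: 0.0002
grip_force: 4.8
```

Request:
{"api": "send_rows", "payload": {
  "increments": [
    {"dx":0.2,"dy":0.02,"dz":0,"roll":0,"claw":-1},
    {"dx":0.4,"dy":0.035,"dz":0,"roll":0,"claw":-1},
    {"dx":0.6,"dy":0.05,"dz":0,"roll":0,"claw":-1},
    {"dx":0.8,"dy":0.065,"dz":0,"roll":0,"claw":-1},
    {"dx":1,"dy":0.085,"dz":0,"roll":0,"claw":-1}
  ]
}}

```text
clock: 14.4
tcp_pos: [0.5465, 0.0478, 0.01]
orientation: [-0.001, 0.684, 0.73, -0.002]
wrist_force: [-9.9, -1.2, 16.0]
finger_gap: 0.0
grip_force: 8.1
```

Request:
{"api": "send_rows", "payload": {
  "increments": [
    {"dx":0.2,"dy":0.02,"dz":0,"roll":0,"claw":-1},
    {"dx":0.4,"dy":0.035,"dz":0,"roll":0,"claw":-1},
    {"dx":0.6,"dy":0.05,"dz":0,"roll":0,"claw":-1},
    {"dx":0.8,"dy":0.065,"dz":0,"roll":0,"claw":-1},
    {"dx":1,"dy":0.085,"dz":0,"roll":0,"claw":-1}
  ]
}}

```text
clock: 15.02
tcp_pos: [0.5719, 0.05, 0.01]
orientation: [-0.001, 0.684, 0.73, -0.001]
wrist_force: [-8.3, -0.6, 14.0]
finger_gap: -0.0002
grip_force: 7.2
```

```bash
cat > bl.py <<'E'
from h import *
C=np.array([.5131,-.010]);t=np.radians(4.8);R=np.array([[np.cos(t),-np.sin(t)],[np.sin(t),np.cos(t)]])
def masks(im):
    h=cv2.cvtColor(im,cv2.COLOR_BGR2HSV).astype(int);H,S,V=h[...,0],h[...,1],h[...,2]
    return H,S,V
def sheet(c,fish,z=.009,x0=-95,x1=160,k=3):
    # top-down resample of the board region (board frame, mm*k) for looking
    xs=np.arange(x0,x1,1/k);ys=np.arange(90,-90,-1/k)
    mx=np.zeros((len(ys),len(xs)),np.float32);my=mx.copy()
    for i,y in enumerate(ys):
        for j,x in enumerate(xs):
            p=C+R@np.array([x,y])/1000;mx[i,j],my[i,j]=proj(c,(p[0],p[1],z),fish)
    return cv2.remap(c['image'],mx,my,cv2.INTER_LINEAR)
E
python3 - <<'E'
from bl import *
print(get_state()['tcp_pos'])
s=grab('scene','s4.png');im=s['image']
def ext(n,y):
    out=[]
    for x in range(-90,150,3):
        p=C+R@np.array([x,y])/1000;u,v=proj(s,(p[0],p[1],.010));b=im[int(round(v)),int(round(u))];out.append((x,*map(int,b)))
    print(n,out[::2])
for n,y in(('copper',55),):ext(n,y)
E
```

```text
[0.57188341 0.04997128 0.00999611]
copper [(-90, 126, 200, 249), (-84, 96, 148, 212), (-78, 132, 214, 246), (-72, 127, 206, 245), (-66, 127, 207, 245), (-60, 127, 204, 244), (-54, 130, 206, 245), (-48, 130, 211, 245), (-42, 131, 210, 244), (-36, 130, 207, 244), (-30, 130, 209, 245), (-24, 135, 216, 245), (-18, 128, 211, 243), (-12, 131, 213, 244), (-6, 130, 209, 244), (0, 133, 213, 245), (6, 129, 213, 245), (12, 133, 215, 245), (18, 124, 200, 244), (24, 94, 145, 241), (30, 93, 147, 241), (36, 94, 148, 242), (42, 77, 124, 220), (48, 81, 103, 134), (54, 73, 89, 108), (60, 99, 117, 132), (66, 45, 60, 76), (72, 34, 47, 70), (78, 82, 131, 233), (84, 85, 131, 228), (90, 95, 151, 242), (96, 96, 156, 244), (102, 95, 153, 243), (108, 94, 152, 243), (114, 94, 151, 242), (120, 98, 155, 244), (126, 98, 155, 247), (132, 57, 91, 144), (138, 54, 84, 127), (144, 52, 83, 126)]
```

Request:
{"api": "send_rows", "payload": {
  "increments": [
    {"dx":0,"dy":0,"dz":0.8,"roll":0,"claw":-1},
    {"dx":0,"dy":-0.5,"dz":1.2,"roll":0,"claw":-1},
    {"dx":-1.2,"dy":-2.2,"dz":1.2,"roll":0,"claw":-1},
    {"dx":-2.4,"dy":-4,"dz":1.2,"roll":0,"claw":-1},
    {"dx":-2.8,"dy":-4.65,"dz":1.2,"roll":0,"claw":-1}
  ]
}}

```text
clock: 15.7
tcp_pos: [0.5021, -0.0685, 0.0387]
orientation: [-0.0, 0.685, 0.729, -0.0]
wrist_force: [0.5, 0.1, -0.1]
finger_gap: -0.0004
grip_force: 0.0
```

Request:
{"api": "send_rows", "payload": {
  "increments": [
    {"dx":0,"dy":0,"dz":0,"roll":0,"claw":-1},
    {"dx":0,"dy":0,"dz":-0.5,"roll":0,"claw":-1},
    {"dx":0,"dy":0,"dz":-1,"roll":0,"claw":-1},
    {"dx":0,"dy":0,"dz":-1.15,"roll":0,"claw":-1},
    {"dx":0,"dy":0,"dz":-1.15,"roll":0,"claw":-1}
  ]
}}

```text
clock: 16.32
tcp_pos: [0.5034, -0.0652, 0.01]
orientation: [-0.001, 0.683, 0.73, -0.0]
wrist_force: [-3.6, 0.9, 9.1]
finger_gap: 0.0001
grip_force: 4.6
```

Request:
{"api": "send_rows", "payload": {
  "increments": [
    {"dx":0,"dy":0,"dz":0,"roll":0,"claw":-1},
    {"dx":0,"dy":0,"dz":-0.05,"roll":0,"claw":-1},
    {"dx":0,"dy":0,"dz":-0.05,"roll":0,"claw":-1},
    {"dx":0,"dy":0,"dz":-0.05,"roll":0,"claw":-1},
    {"dx":0,"dy":0,"dz":-0.05,"roll":0,"claw":-1}
  ]
}}

```text
clock: 16.95
tcp_pos: [0.5034, -0.0652, 0.0099]
orientation: [-0.0, 0.683, 0.73, -0.0]
wrist_force: [-6.9, 2.6, 20.4]
finger_gap: 0.0
grip_force: 10.0
```

Request:
{"api": "send_rows", "payload": {
  "increments": [
    {"dx":0.2,"dy":0.02,"dz":0.03,"roll":0,"claw":-1},
    {"dx":0.4,"dy":0.035,"dz":0.03,"roll":0,"claw":-1},
    {"dx":0.65,"dy":0.055,"dz":0.03,"roll":0,"claw":-1},
    {"dx":0.9,"dy":0.075,"dz":0.03,"roll":0,"claw":-1},
    {"dx":1.1,"dy":0.09,"dz":0.03,"roll":0,"claw":-1}
  ]
}}

```text
clock: 17.58
tcp_pos: [0.5286, -0.0633, 0.01]
orientation: [-0.002, 0.684, 0.73, -0.002]
wrist_force: [-11.7, -1.2, 20.3]
finger_gap: 0.0001
grip_force: 10.1
```

Request:
{"api": "send_rows", "payload": {
  "increments": [
    {"dx":0.2,"dy":0.02,"dz":0,"roll":0,"claw":-1},
    {"dx":0.4,"dy":0.035,"dz":0,"roll":0,"claw":-1},
    {"dx":0.65,"dy":0.055,"dz":0,"roll":0,"claw":-1},
    {"dx":0.9,"dy":0.075,"dz":0,"roll":0,"claw":-1},
    {"dx":1.1,"dy":0.09,"dz":0,"roll":0,"claw":-1}
  ]
}}

```text
clock: 18.2
tcp_pos: [0.5565, -0.0611, 0.01]
orientation: [-0.002, 0.684, 0.73, -0.002]
wrist_force: [-10.7, -0.7, 17.5]
finger_gap: -0.0003
grip_force: 9.1
```

Request:
{"api": "send_rows", "payload": {
  "increments": [
    {"dx":0.2,"dy":0.02,"dz":0,"roll":0,"claw":-1},
    {"dx":0.4,"dy":0.035,"dz":0,"roll":0,"claw":-1},
    {"dx":0.65,"dy":0.055,"dz":0,"roll":0,"claw":-1},
    {"dx":0.9,"dy":0.075,"dz":0,"roll":0,"claw":-1},
    {"dx":1,"dy":0.085,"dz":0,"roll":0,"claw":-1}
  ]
}}

```text
clock: 18.82
tcp_pos: [0.582, -0.059, 0.01]
orientation: [-0.001, 0.683, 0.73, -0.002]
wrist_force: [-10.4, -1.3, 16.6]
finger_gap: -0.0001
grip_force: 8.6
```

```bash
cat >> bl.py <<'E'
def line(y,z=.010,c=None):
    s=c or grab('scene');im=s['image'];o=[]
    for x in range(-90,150,2):
        p=C+R@np.array([x,y])/1000;u,v=proj(s,(p[0],p[1],z));o.append((x,*map(int,im[int(round(v)),int(round(u))])))
    return o
E
python3 - <<'E'
from bl import *
print(get_state()['tcp_pos'])
for o in line(-55)[40::1]:print(o,end='')
E
```

```text
[ 0.58196756 -0.05898918  0.00998287]
(-10, 116, 186, 243)(-8, 118, 190, 244)(-6, 117, 185, 241)(-4, 119, 189, 245)(-2, 119, 189, 245)(0, 118, 191, 245)(2, 118, 191, 245)(4, 118, 191, 245)(6, 119, 190, 245)(8, 119, 190, 245)(10, 118, 188, 245)(12, 114, 187, 244)(14, 116, 188, 245)(16, 158, 220, 246)(18, 158, 220, 246)(20, 231, 247, 246)(22, 234, 249, 247)(24, 230, 247, 246)(26, 230, 247, 246)(28, 230, 247, 246)(30, 230, 247, 246)(32, 230, 247, 246)(34, 230, 247, 247)(36, 230, 247, 247)(38, 233, 249, 249)(40, 234, 249, 249)(42, 240, 255, 255)(44, 239, 255, 254)(46, 239, 255, 254)(48, 107, 131, 132)(50, 177, 207, 209)(52, 118, 140, 152)(54, 118, 140, 152)(56, 66, 81, 96)(58, 66, 81, 96)(60, 111, 131, 146)(62, 100, 119, 135)(64, 100, 119, 135)(66, 60, 73, 87)(68, 60, 73, 87)(70, 39, 48, 67)(72, 109, 128, 144)(74, 121, 140, 161)(76, 121, 140, 161)(78, 224, 245, 252)(80, 224, 245, 252)(82, 224, 245, 252)(84, 211, 236, 245)(86, 211, 236, 245)(88, 214, 236, 246)(90, 214, 236, 246)(92, 237, 247, 246)(94, 235, 246, 245)(96, 239, 248, 247)(98, 239, 248, 247)(100, 239, 248, 247)(102, 238, 248, 247)(104, 238, 248, 246)(106, 236, 246, 245)(108, 236, 246, 245)(110, 237, 248, 247)(112, 237, 248, 247)(114, 238, 247, 246)(116, 236, 247, 246)(118, 234, 246, 245)(120, 237, 248, 247)(122, 237, 248, 247)(124, 241, 251, 249)(126, 242, 254, 250)(128, 177, 206, 216)(130, 177, 206, 216)(132, 54, 91, 144)(134, 54, 91, 144)(136, 56, 92, 144)(138, 56, 92, 144)(140, 61, 94, 144)(142, 59, 93, 143)(144, 59, 93, 143)(146, 54, 89, 139)(148, 54, 89, 139)
```

Request:
{"api": "send_rows", "payload": {
  "increments": [
    {"dx":0,"dy":0,"dz":1,"roll":0,"claw":-1},
    {"dx":0,"dy":0,"dz":2.4,"roll":1,"claw":-1},
    {"dx":0.5,"dy":0,"dz":3,"roll":2.2,"claw":-0.5},
    {"dx":1,"dy":0.13,"dz":3,"roll":3.4,"claw":0},
    {"dx":1.97,"dy":0.13,"dz":3,"roll":4.6,"claw":0}
  ],
  "grip_force": 60
}}

```text
clock: 19.5
tcp_pos: [0.6331, -0.0551, 0.0839]
orientation: [-0.001, 0.415, 0.91, -0.0]
wrist_force: [0.7, -0.1, -1.1]
finger_gap: 0.0431
grip_force: 0.0
```

Request:
{"api": "send_rows", "payload": {
  "increments": [
    {"dx":0,"dy":0,"dz":0,"roll":1.2,"claw":0},
    {"dx":0,"dy":0,"dz":0,"roll":2.4,"claw":0},
    {"dx":0,"dy":0,"dz":0,"roll":3.6,"claw":0},
    {"dx":0,"dy":0,"dz":0,"roll":4.8,"claw":0},
    {"dx":0,"dy":0,"dz":0,"roll":5.6,"claw":0}
  ]
}}

```text
clock: 20.12
tcp_pos: [0.633, -0.0553, 0.0832]
orientation: [-0.001, 0.038, 0.999, 0.0]
wrist_force: [-0.3, 0.2, 0.6]
finger_gap: 0.0428
grip_force: 0.0
```

Request:
{"api": "send_rows", "payload": {
  "increments": [
    {"dx":0,"dy":0,"dz":0,"roll":1.15,"claw":0},
    {"dx":0,"dy":0,"dz":0,"roll":1.15,"claw":0},
    {"dx":0,"dy":0,"dz":0,"roll":1.15,"claw":0},
    {"dx":0,"dy":0,"dz":0,"roll":1.15,"claw":0},
    {"dx":0,"dy":0,"dz":0,"roll":1.15,"claw":0}
  ]
}}

```text
clock: 20.75
tcp_pos: [0.6331, -0.0564, 0.0845]
orientation: [-0.0, -0.039, 0.999, 0.0]
wrist_force: [-0.8, -0.1, 0.3]
finger_gap: 0.0425
grip_force: 0.0
```

```bash
python3 - <<'E'
from h import *
w=grab('wrist');s=get_state();print(s['tcp_pos'],s['orientation'],s['finger_gap'],np.degrees(2*np.arctan2(s['orientation'][2],s['orientation'][1])))
sc=grab('scene')
cv2.imwrite('pics/k.png',np.hstack([cv2.resize(w['image'],(400,300)),cv2.resize(sc['image'][130:280,130:330],(400,300))]))
E
```

```text
[ 0.63314328 -0.05642333  0.08457489] [ 1.81608124e-05 -3.89935306e-02  9.99239462e-01  4.11020369e-05] 0.04276630916950472 184.46946258444618
```

View pics/k.png

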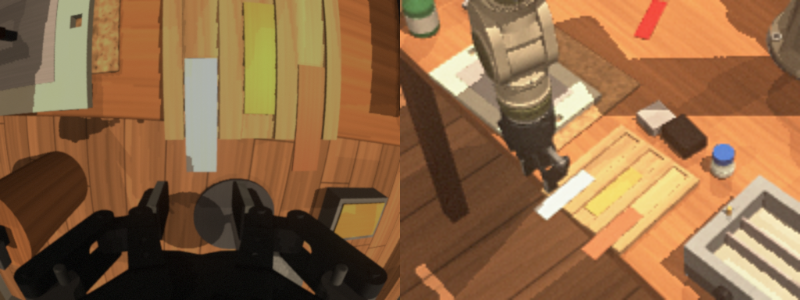

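The wrist view (left) shows silver overhanging, with its front end from (186,172) to (217,172). Copper overhangs at (306,150), and the fingers straddle below. A quick check of silver's front edge in world coordinates follows.

```bash
python3 - <<'E'
from bl import *
w=grab('wrist');im=w['image'].astype(int)
m=((im.min(2)>120)&(np.ptp(im,axis=2)<60)).astype(np.uint8)
n,l,st,ce=cv2.connectedComponentsWithStats(m)
i=l[190,255];print(st[i],im[190,255])
y,x=np.nonzero(l==i);sel=y>y.max()-25
for yy in (y.max()-20,y.max()-8):
    r=x[y==yy];P=[onz(w,a,yy,.010,True)[:2] for a in(r.min()-.5,r.max()+.5)];print(np.round(P,4),np.mean(P,0).round(4),(R.T@(np.mean(P,0)-C)).round(4))
print((R.T@(onz(w,257,y.max(),.010,True)[:2]-C)).round(4), (R.T@(get_state()['tcp_pos'][:2]-C)).round(4))
E
```

```text
[ 236   74   43  146 5735] [168 179 175]
[[ 0.6299 -0.0691]
 [ 0.6277 -0.0409]] [ 0.6288 -0.055 ] [ 0.1116 -0.0545]
[[ 0.6393 -0.0646]
 [ 0.6375 -0.0407]] [ 0.6384 -0.0526] [ 0.1213 -0.053 ]
[ 0.1278 -0.0561] [ 0.1157 -0.0563]
```

Request:
{"api": "send_rows", "payload": {
  "increments": [
    {"dx":-0.05,"dy":0.06,"dz":-0.8,"roll":0,"claw":0},
    {"dx":-0.05,"dy":0.06,"dz":-1.8,"roll":0,"claw":0},
    {"dx":-0.05,"dy":0.06,"dz":-2.8,"roll":0,"claw":0},
    {"dx":-0.05,"dy":0.06,"dz":-3.5,"roll":0,"claw":0},
    {"dx":-0.05,"dy":0.06,"dz":-3.85,"roll":0,"claw":0}
  ]
}}

```text
clock: 21.52
tcp_pos: [0.6314, -0.0548, -0.0127]
orientation: [-0.001, -0.039, 0.999, 0.0]
wrist_force: [0.6, 0.5, 0.0]
finger_gap: 0.0425
grip_force: 0.0
```

Request:
{"api": "send_rows", "payload": {
  "increments": [
    {"dx":0,"dy":0,"dz":0,"roll":0,"claw":0},
    {"dx":0,"dy":0,"dz":0,"roll":0,"claw":-1},
    {"dx":0,"dy":0,"dz":0,"roll":0,"claw":-1},
    {"dx":0,"dy":0,"dz":0,"roll":0,"claw":-1},
    {"dx":0,"dy":0,"dz":0,"roll":0,"claw":-1}
  ]
}}

```text
clock: 22.15
tcp_pos: [0.6326, -0.0551, -0.0109]
orientation: [0.001, -0.039, 0.999, -0.0]
wrist_force: [0.6, -0.8, 2.8]
finger_gap: 0.0273
grip_force: 59.0
```

Request:
{"api": "send_rows", "payload": {
  "increments": [
    {"dx":0,"dy":0,"dz":0.2,"roll":0,"claw":-1},
    {"dx":0,"dy":0,"dz":0.5,"roll":0,"claw":-1},
    {"dx":0,"dy":0,"dz":1,"roll":0,"claw":-1},
    {"dx":0,"dy":0,"dz":1.6,"roll":0,"claw":-1},
    {"dx":0,"dy":0,"dz":2.4,"roll":0,"claw":-1}
  ]
}}

```text
clock: 22.78
tcp_pos: [0.6318, -0.0549, 0.0495]
orientation: [-0.0, -0.039, 0.999, 0.0]
wrist_force: [0.4, -1.0, -0.3]
finger_gap: 0.0275
grip_force: 59.0
```

Request:
{"api": "send_rows", "payload": {
  "increments": [
    {"dx":0,"dy":0.5,"dz":1,"roll":0,"claw":-1},
    {"dx":-0.4,"dy":1.5,"dz":2.2,"roll":0,"claw":-1},
    {"dx":-1,"dy":3,"dz":3.4,"roll":0,"claw":-1},
    {"dx":-1.6,"dy":4.5,"dz":4.2,"roll":0,"claw":-1},
    {"dx":-2.2,"dy":6,"dz":4.4,"roll":0,"claw":-1}
  ]
}}

```text
clock: 23.4
tcp_pos: [0.5776, 0.0962, 0.1615]
orientation: [0.002, -0.039, 0.999, 0.0]
wrist_force: [1.1, 0.3, -0.9]
finger_gap: 0.0276
grip_force: 59.0
```

Request:
{"api": "send_rows", "payload": {
  "increments": [
    {"dx":-0.6,"dy":1.6,"dz":0,"roll":0,"claw":-1},
    {"dx":-1.2,"dy":3.2,"dz":0,"roll":0,"claw":-1},
    {"dx":-1.8,"dy":4.8,"dz":0,"roll":0,"claw":-1},
    {"dx":-2.4,"dy":6.4,"dz":0,"roll":0,"claw":-1},
    {"dx":-2.8,"dy":8,"dz":0,"roll":0,"claw":-1}
  ]
}}

```text
clock: 24.02
tcp_pos: [0.5062, 0.2964, 0.1597]
orientation: [0.001, -0.039, 0.999, 0.0]
wrist_force: [0.2, -1.0, 0.5]
finger_gap: 0.0275
grip_force: 59.0
```

Request:
{"api": "send_rows", "payload": {
  "increments": [
    {"dx":-0.3,"dy":1.3,"dz":0,"roll":0,"claw":-1},
    {"dx":-0.5,"dy":2.3,"dz":0,"roll":0,"claw":-1},
    {"dx":-0.56,"dy":3,"dz":0,"roll":0,"claw":-1},
    {"dx":-0.56,"dy":3.07,"dz":0,"roll":0,"claw":-1},
    {"dx":-0.56,"dy":3.07,"dz":0,"roll":0,"claw":-1}
  ]
}}

```text
clock: 24.65
tcp_pos: [0.4931, 0.3712, 0.1585]
orientation: [0.0, -0.039, 0.999, -0.0]
wrist_force: [0.7, -0.9, -0.0]
finger_gap: 0.0275
grip_force: 59.0
```

```bash
python3 - <<'E'
from h import *
w=grab('wrist');s=get_state();print(s['tcp_pos'],s['wrist_force'],s['finger_gap'],np.degrees(2*np.arctan2(s['orientation'][2],s['orientation'][1])))
sc=grab('scene')
cv2.imwrite('pics/l.png',np.hstack([cv2.resize(w['image'],(400,300)),cv2.resize(sc['image'][130:295,180:400],(400,300))]))
E
```

```text
[0.49312982 0.37099601 0.15837737] [ 0.38979652 -0.92823633 -0.22411469] 0.027241157804465812 184.44988373801039
```

View pics/l.png

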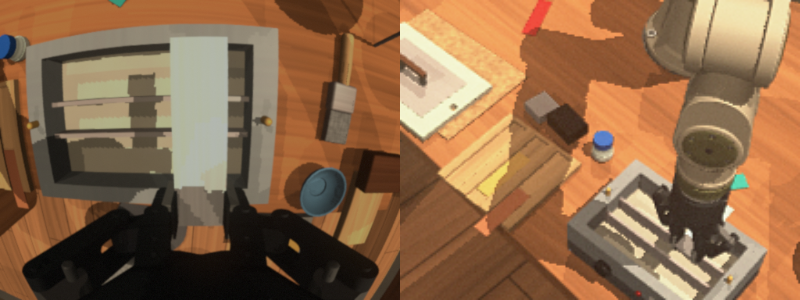

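The silver blank hangs level over the cavity at (200,110) in the wrist half, with the bars at (150,100) and (150,132). Lowering.

Request:
{"api": "send_rows", "payload": {
  "increments": [
    {"dx":0,"dy":0,"dz":-0.8,"roll":0,"claw":-1},
    {"dx":0,"dy":0,"dz":-1.8,"roll":0,"claw":-1},
    {"dx":0,"dy":0,"dz":-2.8,"roll":0,"claw":-1},
    {"dx":0,"dy":0,"dz":-3.6,"roll":0,"claw":-1},
    {"dx":0,"dy":0,"dz":-3.95,"roll":0,"claw":-1}
  ]
}}

```text
clock: 25.38
tcp_pos: [0.4924, 0.3706, 0.0583]
orientation: [-0.001, -0.039, 0.999, -0.001]
wrist_force: [-0.7, -0.7, -1.0]
finger_gap: 0.0276
grip_force: 59.0
```

Request:
{"api": "send_rows", "payload": {
  "increments": [
    {"dx":0,"dy":0,"dz":-0.05,"roll":0,"claw":-1},
    {"dx":0,"dy":0,"dz":-0.1,"roll":0,"claw":-1},
    {"dx":0,"dy":0,"dz":-0.16,"roll":0,"claw":-1},
    {"dx":0,"dy":0,"dz":-0.2,"roll":0,"claw":-1},
    {"dx":0,"dy":0,"dz":-0.2,"roll":0,"claw":-1}
  ]
}}

```text
clock: 26.0
tcp_pos: [0.4929, 0.3719, 0.0547]
orientation: [0.0, -0.039, 0.999, 0.0]
wrist_force: [-0.0, 0.7, -0.7]
finger_gap: 0.0273
grip_force: 59.0
```

Request:
{"api": "send_rows", "payload": {
  "increments": [
    {"dx":0,"dy":0,"dz":-0.04,"roll":0,"claw":-1},
    {"dx":0,"dy":0,"dz":-0.04,"roll":0,"claw":-1},
    {"dx":0,"dy":0,"dz":-0.04,"roll":0,"claw":-1},
    {"dx":0,"dy":0,"dz":-0.04,"roll":0,"claw":0},
    {"dx":0,"dy":0,"dz":-0.04,"roll":0,"claw":0}
  ]
}}

```text
clock: 26.62
tcp_pos: [0.4928, 0.3718, 0.0533]
orientation: [-0.0, -0.039, 0.999, -0.0]
wrist_force: [0.4, 0.8, 0.3]
finger_gap: 0.0426
grip_force: 0.0
```

Request:
{"api": "send_rows", "payload": {
  "increments": [
    {"dx":0,"dy":0,"dz":0,"roll":0,"claw":0},
    {"dx":0,"dy":0,"dz":0.6,"roll":0,"claw":0},
    {"dx":0,"dy":0,"dz":1.8,"roll":0,"claw":0},
    {"dx":0,"dy":0,"dz":3.2,"roll":0,"claw":0},
    {"dx":0,"dy":0,"dz":4.5,"roll":0,"claw":0}
  ]
}}

```text
clock: 27.25
tcp_pos: [0.4931, 0.372, 0.1685]
orientation: [0.001, -0.039, 0.999, 0.0]
wrist_force: [0.5, 0.9, -0.2]
finger_gap: 0.0428
grip_force: 0.0
```

```bash
python3 - <<'E'
from h import *
w=grab('wrist','w6.png');s=get_state();print(s['tcp_pos'],s['finger_gap'])
sc=grab('scene','s6.png')
im=w['image'].astype(int)
K=np.array([.4567,.309]);t=np.radians(4.1);RK=np.array([[np.cos(t),-np.sin(t)],[np.sin(t),np.cos(t)]])
m=((im.min(2)>105)&(np.ptp(im,axis=2)<45)).astype(np.uint8)
n,l,st,ce=cv2.connectedComponentsWithStats(m)
for i in range(1,n):
    if st[i,4]>800: print(st[i],(RK.T@(onz(w,*ce[i],.075,True)[:2]-K)).round(4))
cv2.imwrite('pics/m.png',np.hstack([cv2.resize(w['image'],(400,300)),cv2.resize(sc['image'][110:275,130:350],(400,300))]))
E
```

```text
[0.49500665 0.37310112 0.17345479] 0.04298665528372807
[   39    34   312   208 12924] [-0.0425  0.0419]
[ 218   76   88  143 5861] [-0.0012  0.0595]
[  73   99  161   36 1947] [-0.0284 -0.007 ]
[ 113  147  112   16 1066] [ 0.0057 -0.005 ]
[ 217  238   80   18 1433] [0.086  0.0604]
```

View pics/m.png

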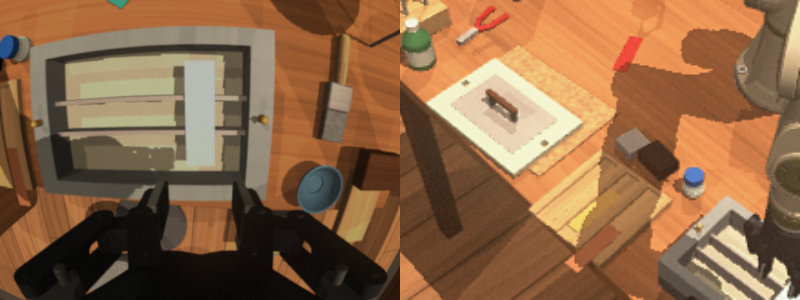

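Silver rests at kiln (-1,+59.5) mm. The cover on the mat has been knocked toward the front, with its handle at (500,105) in the right half, so I'll re-measure it before regrasping. Copper is next.

Request:
{"api": "send_rows", "payload": {
  "increments": [
    {"dx":1,"dy":-1,"dz":0,"roll":0,"claw":0},
    {"dx":2,"dy":-3,"dz":0,"roll":0,"claw":0},
    {"dx":3,"dy":-5,"dz":0,"roll":0,"claw":0},
    {"dx":4,"dy":-7,"dz":0,"roll":0,"claw":0},
    {"dx":5,"dy":-9,"dz":0,"roll":0,"claw":0}
  ]
}}

```text
clock: 27.98
tcp_pos: [0.6184, 0.1452, 0.1661]
orientation: [0.0, -0.039, 0.999, 0.0]
wrist_force: [0.5, 0.5, -0.6]
finger_gap: 0.0423
grip_force: 0.0
```

Request:
{"api": "send_rows", "payload": {
  "increments": [
    {"dx":0.1,"dy":-1.5,"dz":-0.5,"roll":0,"claw":0},
    {"dx":0.18,"dy":-3,"dz":-1.5,"roll":0,"claw":0},
    {"dx":0.18,"dy":-3.7,"dz":-2.5,"roll":0,"claw":0},
    {"dx":0.18,"dy":-3.7,"dz":-3.4,"roll":0,"claw":0},
    {"dx":0.18,"dy":-3.7,"dz":-3.4,"roll":0,"claw":0}
  ]
}}

```text
clock: 28.6
tcp_pos: [0.6205, 0.054, 0.0791]
orientation: [-0.002, -0.039, 0.999, 0.0]
wrist_force: [0.6, 0.9, -0.3]
finger_gap: 0.0424
grip_force: 0.0
```

```bash
python3 - <<'E'
from bl import *
w=grab('wrist','w7.png');h=cv2.cvtColor(w['image'],cv2.COLOR_BGR2HSV)
s=get_state();p=s['tcp_pos'];print(p,s['finger_gap'],(R.T@(p[:2]-C)).round(4))
for x in (105,112,118,122,124,126,128,130,132):
    q=C+R@np.array([x,55])/1000;u,v=proj(w,(*q,.01),True);print(x,w['image'][int(v),int(u)],end=' ')
print()
for x in (104,112,120):
  for y in range(34,76,2):
    q=C+R@np.array([x,y])/1000;u,v=proj(w,(*q,.01),True);print(y,*w['image'][int(v),int(u)],end='|')
  print()
E
```

```text
[0.62156317 0.05428662 0.08052499] 0.04246698694730541 [0.1135 0.055 ]
105 [ 58 101 176] 112 [ 59 101 176] 118 [ 59 101 176] 122 [ 60 101 176] 124 [ 61 101 177] 126 [ 59 100 176] 128 [ 58  99 175] 130 [ 56  97 166] 132 [ 53  93 148] 
34 57 98 156|36 55 96 152|38 56 97 153|40 45 78 130|42 58 100 176|44 59 102 176|46 58 100 175|48 59 101 176|50 59 101 175|52 59 101 177|54 60 102 177|56 58 101 176|58 58 101 176|60 60 103 176|62 60 103 176|64 59 102 176|66 62 105 177|68 60 103 177|70 59 102 175|72 53 94 150|74 55 96 154|
34 53 94 152|36 54 95 152|38 45 78 125|40 44 78 125|42 34 59 107|44 35 59 108|46 34 60 107|48 37 62 114|50 60 102 177|52 59 101 176|54 58 101 176|56 59 101 176|58 58 100 176|60 61 102 177|62 60 102 176|64 61 103 177|66 62 104 176|68 60 101 176|70 57 99 171|72 53 94 151|74 57 98 157|
34 55 95 151|36 57 97 154|38 42 72 117|40 49 84 139|42 33 58 106|44 33 60 108|46 34 58 108|48 35 59 108|50 45 77 139|52 59 100 175|54 58 99 175|56 59 100 176|58 59 100 176|60 61 102 176|62 60 102 176|64 59 102 176|66 60 102 175|68 58 100 175|70 58 99 172|72 54 95 153|74 57 99 157|
```

Request:
{"api": "send_rows", "payload": {
  "increments": [
    {"dx":0,"dy":0.04,"dz":-0.8,"roll":0,"claw":0},
    {"dx":0.02,"dy":0.04,"dz":-1.8,"roll":0,"claw":0},
    {"dx":0.02,"dy":0.04,"dz":-2.7,"roll":0,"claw":0},
    {"dx":0.02,"dy":0.04,"dz":-3.4,"roll":0,"claw":0},
    {"dx":0.02,"dy":0.04,"dz":-3.66,"roll":0,"claw":0}
  ]
}}

```text
clock: 29.28
tcp_pos: [0.6228, 0.0556, -0.0108]
orientation: [-0.0, -0.04, 0.999, 0.0]
wrist_force: [-0.8, -0.8, 0.5]
finger_gap: 0.0427
grip_force: 0.0
```

Request:
{"api": "send_rows", "payload": {
  "increments": [
    {"dx":0,"dy":0,"dz":0,"roll":0,"claw":0},
    {"dx":0,"dy":0,"dz":0,"roll":0,"claw":-1},
    {"dx":0,"dy":0,"dz":0,"roll":0,"claw":-1},
    {"dx":0,"dy":0,"dz":0,"roll":0,"claw":-1},
    {"dx":0,"dy":0,"dz":0,"roll":0,"claw":-1}
  ]
}}

```text
clock: 29.9
tcp_pos: [0.6237, 0.0553, -0.0097]
orientation: [0.001, -0.039, 0.999, 0.0]
wrist_force: [0.1, 0.5, 3.5]
finger_gap: 0.0274
grip_force: 58.9
```

Request:
{"api": "send_rows", "payload": {
  "increments": [
    {"dx":0,"dy":0,"dz":0.2,"roll":0,"claw":-1},
    {"dx":0,"dy":0,"dz":0.6,"roll":0,"claw":-1},
    {"dx":0,"dy":0,"dz":1.5,"roll":0,"claw":-1},
    {"dx":0,"dy":0,"dz":3,"roll":0,"claw":-1},
    {"dx":0,"dy":0,"dz":4.5,"roll":0,"claw":-1}
  ]
}}

```text
clock: 30.52
tcp_pos: [0.6225, 0.0553, 0.1033]
orientation: [-0.0, -0.039, 0.999, 0.0]
wrist_force: [-0.1, 0.5, -0.4]
finger_gap: 0.027
grip_force: 59.0
```

Request:
{"api": "send_rows", "payload": {
  "increments": [
    {"dx":0,"dy":0.7,"dz":1.2,"roll":0,"claw":-1},
    {"dx":-0.5,"dy":2,"dz":2.2,"roll":0,"claw":-1},
    {"dx":-1.2,"dy":3.5,"dz":2.2,"roll":0,"claw":-1},
    {"dx":-2,"dy":5,"dz":2.2,"roll":0,"claw":-1},
    {"dx":-2.8,"dy":6.5,"dz":2.2,"roll":0,"claw":-1}
  ]
}}

```text
clock: 31.15
tcp_pos: [0.5521, 0.2188, 0.1576]
orientation: [0.0, -0.039, 0.999, 0.0]
wrist_force: [-0.5, -0.2, -0.2]
finger_gap: 0.0272
grip_force: 59.0
```

Request:
{"api": "send_rows", "payload": {
  "increments": [
    {"dx":-0.8,"dy":1.4,"dz":0,"roll":0,"claw":-1},
    {"dx":-1.6,"dy":2.7,"dz":0,"roll":0,"claw":-1},
    {"dx":-2.2,"dy":3.75,"dz":0,"roll":0,"claw":-1},
    {"dx":-2.2,"dy":3.75,"dz":0,"roll":0,"claw":-1},
    {"dx":-2.2,"dy":3.75,"dz":0,"roll":0,"claw":-1}
  ]
}}

```text
clock: 31.78
tcp_pos: [0.4981, 0.3113, 0.1573]
orientation: [0.0, -0.039, 0.999, -0.0]
wrist_force: [0.7, -0.7, -0.6]
finger_gap: 0.0274
grip_force: 59.0
```

Request:
{"api": "send_rows", "payload": {
  "increments": [
    {"dx":0,"dy":0,"dz":-0.8,"roll":0,"claw":-1},
    {"dx":0,"dy":0,"dz":-1.8,"roll":0,"claw":-1},
    {"dx":0,"dy":0,"dz":-2.8,"roll":0,"claw":-1},
    {"dx":0,"dy":0,"dz":-3.6,"roll":0,"claw":-1},
    {"dx":0,"dy":0,"dz":-3.9,"roll":0,"claw":-1}
  ]
}}

```text
clock: 32.4
tcp_pos: [0.4978, 0.3101, 0.0583]
orientation: [-0.001, -0.038, 0.999, -0.0]
wrist_force: [0.1, -0.2, 0.3]
finger_gap: 0.0275
grip_force: 59.0
```

Request:
{"api": "send_rows", "payload": {
  "increments": [
    {"dx":0,"dy":0,"dz":0,"roll":0,"claw":-1},
    {"dx":0,"dy":0,"dz":-0.1,"roll":0,"claw":-1},
    {"dx":0,"dy":0,"dz":-0.1,"roll":0,"claw":-1},
    {"dx":0,"dy":0,"dz":-0.1,"roll":0,"claw":-1},
    {"dx":0,"dy":0,"dz":-0.1,"roll":0,"claw":-1}
  ]
}}

```text
clock: 33.02
tcp_pos: [0.498, 0.3117, 0.0574]
orientation: [0.0, -0.039, 0.999, 0.0]
wrist_force: [0.4, 0.2, -0.2]
finger_gap: 0.0272
grip_force: 59.0
```

Request:
{"api": "send_rows", "payload": {
  "increments": [
    {"dx":0,"dy":0,"dz":-0.05,"roll":0,"claw":-1},
    {"dx":0,"dy":0,"dz":-0.1,"roll":0,"claw":-1},
    {"dx":0,"dy":0,"dz":-0.1,"roll":0,"claw":-1},
    {"dx":0,"dy":0,"dz":-0.1,"roll":0,"claw":-1},
    {"dx":0,"dy":0,"dz":-0.1,"roll":0,"claw":-1}
  ]
}}

```text
clock: 33.65
tcp_pos: [0.4981, 0.3117, 0.055]
orientation: [0.0, -0.039, 0.999, 0.0]
wrist_force: [-1.1, -0.1, 5.9]
finger_gap: 0.0277
grip_force: 59.4
```

Request:
{"api": "send_rows", "payload": {
  "increments": [
    {"dx":0,"dy":0,"dz":0,"roll":0,"claw":0},
    {"dx":0,"dy":0,"dz":0,"roll":0,"claw":0},
    {"dx":0,"dy":0,"dz":0,"roll":0,"claw":0},
    {"dx":0,"dy":0,"dz":1,"roll":0,"claw":0},
    {"dx":0,"dy":0,"dz":2.2,"roll":0,"claw":0}
  ]
}}

```text
clock: 34.28
tcp_pos: [0.4972, 0.3112, 0.1092]
orientation: [-0.001, -0.039, 0.999, -0.0]
wrist_force: [0.1, 0.4, -0.2]
finger_gap: 0.0426
grip_force: 0.0
```

Request:
{"api": "send_rows", "payload": {
  "increments": [
    {"dx":0,"dy":0,"dz":1,"roll":0,"claw":0},
    {"dx":0,"dy":0,"dz":2,"roll":0,"claw":0},
    {"dx":0,"dy":0,"dz":2.5,"roll":0,"claw":0},
    {"dx":0,"dy":0,"dz":2.5,"roll":0,"claw":0},
    {"dx":0,"dy":0,"dz":2.5,"roll":0,"claw":0}
  ]
}}

```text
clock: 34.9
tcp_pos: [0.4973, 0.3114, 0.1709]
orientation: [-0.001, -0.039, 0.999, -0.0]
wrist_force: [-0.6, -1.2, 0.2]
finger_gap: 0.0425
grip_force: 0.0
```

```bash
python3 - <<'E'
from bl import *
w=grab('wrist','w8.png');s=get_state();print(s['tcp_pos'],s['finger_gap'])
K=np.array([.4567,.309]);t=np.radians(4.1);RK=np.array([[np.cos(t),-np.sin(t)],[np.sin(t),np.cos(t)]])
h=cv2.cvtColor(w['image'],cv2.COLOR_BGR2HSV).astype(int);im=w['image'].astype(int)
for nm,m in(('cu',(h[...,0]<14)&(h[...,1]>120)),('ag',(im.min(2)>105)&(np.ptp(im,axis=2)<45))):
    n,l,st,ce=cv2.connectedComponentsWithStats(m.astype(np.uint8))
    for i in range(1,n):
        if st[i,4]>3000: print(nm,st[i],(RK.T@(onz(w,*ce[i],.075,True)[:2]-K)).round(4))
sc=grab('scene','s8.png')
# brass extents
for y in(0,): print([o for o in line(y,c=sc)[30:]])
E
```

```text
[0.49722729 0.31127079 0.17072794] 0.04271676089966194
cu [    0     0   512   384 53842] [-0.0164  0.0006]
cu [ 236   81   40  133 4954] [-0.0019 -0.0016]
cu [ 215  255   96   83 4144] [0.1356 0.0163]
ag [   96    36   322   147 11309] [-0.0573 -0.0063]
ag [ 283   80   92  138 5462] [-0.0029  0.0587]
[(-30, 74, 134, 189), (-28, 65, 128, 183), (-26, 65, 128, 183), (-24, 67, 132, 183), (-22, 71, 134, 186), (-20, 70, 131, 185), (-18, 70, 131, 185), (-16, 72, 134, 185), (-14, 65, 128, 182), (-12, 65, 128, 182), (-10, 67, 130, 185), (-8, 67, 130, 185), (-6, 70, 132, 184), (-4, 65, 129, 181), (-2, 65, 129, 181), (0, 71, 133, 183), (2, 71, 133, 183), (4, 71, 132, 186), (6, 70, 133, 184), (8, 69, 133, 186), (10, 69, 133, 186), (12, 66, 129, 181), (14, 67, 128, 182), (16, 67, 128, 182), (18, 68, 131, 184), (20, 68, 131, 184), (22, 67, 129, 182), (24, 69, 132, 182), (26, 69, 132, 182), (28, 69, 131, 182), (30, 69, 131, 182), (32, 68, 132, 184), (34, 63, 127, 178), (36, 66, 129, 182), (38, 68, 130, 184), (40, 68, 130, 184), (42, 64, 128, 179), (44, 66, 128, 180), (46, 63, 127, 178), (48, 63, 1
[... 306 characters left out ...]
, (80, 78, 119, 167), (82, 72, 115, 162), (84, 72, 115, 162), (86, 70, 112, 159), (88, 69, 113, 161), (90, 69, 113, 161), (92, 72, 115, 165), (94, 72, 115, 165), (96, 67, 103, 147), (98, 47, 78, 111), (100, 46, 69, 106), (102, 39, 65, 104), (104, 49, 83, 128), (106, 49, 83, 128), (108, 57, 91, 143), (110, 63, 97, 145), (112, 52, 88, 143), (114, 60, 94, 144), (116, 60, 94, 144), (118, 52, 87, 139), (120, 52, 87, 139), (122, 59, 94, 144), (124, 59, 94, 144), (126, 59, 92, 142), (128, 56, 90, 141), (130, 56, 90, 141), (132, 60, 95, 143), (134, 51, 86, 141), (136, 54, 90, 141), (138, 56, 91, 142), (140, 56, 90, 141), (142, 56, 90, 141), (144, 53, 88, 140), (146, 53, 88, 140), (148, 59, 92, 142)]
```

Request:
{"api": "send_rows", "payload": {
  "increments": [
    {"dx":0.2,"dy":-1,"dz":0,"roll":-1.2,"claw":-1},
    {"dx":0.4,"dy":-2.5,"dz":0,"roll":-2.4,"claw":-1},
    {"dx":0.83,"dy":-4,"dz":0,"roll":-3.6,"claw":-1},
    {"dx":0.83,"dy":-5.5,"dz":0,"roll":-4.8,"claw":-1},
    {"dx":0.83,"dy":-7,"dz":0,"roll":-6,"claw":-1}
  ]
}}

```text
clock: 35.62
tcp_pos: [0.5182, 0.1353, 0.1711]
orientation: [-0.001, 0.373, 0.928, -0.0]
wrist_force: [0.3, -0.0, 0.7]
finger_gap: -0.0001
grip_force: 0.0
```

Request:
{"api": "send_rows", "payload": {
  "increments": [
    {"dx":0,"dy":-1.5,"dz":0,"roll":-1.2,"claw":-1},
    {"dx":0,"dy":-3,"dz":-1,"roll":-2.4,"claw":-1},
    {"dx":0,"dy":-4.5,"dz":-2.5,"roll":-3.6,"claw":-1},
    {"dx":0,"dy":-5.8,"dz":-4,"roll":-4.8,"claw":-1},
    {"dx":0,"dy":-5.84,"dz":-5,"roll":-5.35,"claw":-1}
  ]
}}

```text
clock: 36.25
tcp_pos: [0.5173, -0.0114, 0.0447]
orientation: [-0.001, 0.686, 0.727, -0.001]
wrist_force: [0.1, 0.4, -0.5]
finger_gap: 0.0003
grip_force: 0.0
```

Request:
{"api": "send_rows", "payload": {
  "increments": [
    {"dx":0,"dy":0,"dz":0,"roll":0,"claw":-1},
    {"dx":0,"dy":0,"dz":0,"roll":0,"claw":-1},
    {"dx":0,"dy":0,"dz":-0.4,"roll":0,"claw":-1},
    {"dx":0,"dy":0,"dz":-0.8,"roll":0,"claw":-1},
    {"dx":0,"dy":0,"dz":-0.8,"roll":0,"claw":-1}
  ]
}}

```text
clock: 36.88
tcp_pos: [0.5178, -0.009, 0.0263]
orientation: [-0.001, 0.684, 0.73, -0.0]
wrist_force: [-0.1, 0.5, 1.4]
finger_gap: -0.0001
grip_force: 0.0
```

Request:
{"api": "send_rows", "payload": {
  "increments": [
    {"dx":0,"dy":0,"dz":-0.3,"roll":0,"claw":-1},
    {"dx":0,"dy":0,"dz":-0.55,"roll":0,"claw":-1},
    {"dx":0,"dy":0,"dz":-0.65,"roll":0,"claw":-1},
    {"dx":0,"dy":0,"dz":-0.72,"roll":0,"claw":-1},
    {"dx":0,"dy":0,"dz":-0.72,"roll":0,"claw":-1}
  ]
}}

```text
clock: 37.5
tcp_pos: [0.5183, -0.0094, 0.0101]
orientation: [0.0, 0.684, 0.73, -0.0]
wrist_force: [-4.0, 0.3, 9.5]
finger_gap: -0.0001
grip_force: 4.8
```

Contact at 9.5 N; dragging 60 mm.

Request:
{"api": "send_rows", "payload": {
  "increments": [
    {"dx":0.2,"dy":0.02,"dz":-0.01,"roll":0,"claw":-1},
    {"dx":0.4,"dy":0.035,"dz":-0.01,"roll":0,"claw":-1},
    {"dx":0.6,"dy":0.05,"dz":-0.01,"roll":0,"claw":-1},
    {"dx":0.8,"dy":0.065,"dz":-0.01,"roll":0,"claw":-1},
    {"dx":1,"dy":0.085,"dz":-0.01,"roll":0,"claw":-1}
  ]
}}

```text
clock: 38.12
tcp_pos: [0.5412, -0.0075, 0.01]
orientation: [-0.001, 0.684, 0.729, -0.002]
wrist_force: [-9.6, -1.8, 17.5]
finger_gap: -0.0002
grip_force: 8.5
```

Request:
{"api": "send_rows", "payload": {
  "increments": [
    {"dx":0.2,"dy":0.02,"dz":0,"roll":0,"claw":-1},
    {"dx":0.5,"dy":0.04,"dz":0,"roll":0,"claw":-1},
    {"dx":0.8,"dy":0.065,"dz":0,"roll":0,"claw":-1},
    {"dx":1.1,"dy":0.09,"dz":0,"roll":0,"claw":-1},
    {"dx":1.4,"dy":0.12,"dz":0,"roll":0,"claw":-1}
  ]
}}

```text
clock: 38.75
tcp_pos: [0.5768, -0.0045, 0.01]
orientation: [-0.001, 0.684, 0.729, -0.001]
wrist_force: [-8.3, -1.2, 14.0]
finger_gap: -0.0001
grip_force: 7.2
```

```bash
python3 - <<'E'
from bl import *
print(get_state()['tcp_pos'])
for o in line(0)[45:]:print(o,end='')
E
```

```text
[ 0.57681256 -0.00452077  0.01003951]
(0, 122, 197, 245)(2, 122, 197, 245)(4, 123, 196, 246)(6, 122, 198, 245)(8, 122, 196, 245)(10, 122, 196, 245)(12, 122, 196, 245)(14, 124, 196, 246)(16, 124, 196, 246)(18, 105, 193, 238)(20, 105, 193, 238)(22, 109, 217, 245)(24, 109, 217, 246)(26, 109, 217, 246)(28, 108, 213, 246)(30, 108, 213, 246)(32, 107, 212, 246)(34, 107, 215, 246)(36, 108, 214, 247)(38, 107, 214, 246)(40, 107, 214, 246)(42, 108, 220, 254)(44, 111, 222, 254)(46, 64, 107, 138)(48, 64, 107, 138)(50, 102, 121, 142)(52, 102, 121, 142)(54, 102, 121, 142)(56, 70, 86, 100)(58, 70, 86, 100)(60, 102, 120, 134)(62, 102, 120, 134)(64, 57, 70, 88)(66, 62, 74, 89)(68, 62, 74, 89)(70, 53, 98, 135)(72, 53, 98, 135)(74, 50, 97, 134)(76, 63, 121, 177)(78, 95, 186, 247)(80, 95, 186, 247)(82, 101, 194, 247)(84, 101, 194, 247)(86, 95, 188, 245)(88, 105, 216, 245)(90, 105, 216, 245)(92, 109, 220, 245)(94, 109, 220, 245)(96, 110, 221, 244)(98, 112, 223, 245)(100, 114, 222, 246)(102, 110, 220, 245)(104, 109, 220, 245)(106, 109, 220, 245)(108, 111, 222, 245)(110, 110, 220, 245)(112, 110, 221, 245)(114, 107, 220, 245)(116, 107, 220, 245)(118, 110, 221, 245)(120, 110, 221, 245)(122, 111, 223, 247)(124, 111, 223, 247)(126, 111, 225, 249)(128, 77, 156, 204)(130, 77, 156, 204)(132, 56, 95, 146)(134, 62, 94, 149)(136, 55, 92, 145)(138, 58, 95, 148)(140, 61, 97, 147)(142, 61, 97, 147)(144, 62, 97, 149)(146, 62, 97, 149)(148, 59, 94, 147)
```

Request:
{"api": "send_rows", "payload": {
  "increments": [
    {"dx":0,"dy":0,"dz":1,"roll":0,"claw":-1},
    {"dx":0,"dy":0,"dz":2.4,"roll":1,"claw":-1},
    {"dx":0.5,"dy":0,"dz":3,"roll":2.2,"claw":-0.5},
    {"dx":1,"dy":0.15,"dz":3,"roll":3.4,"claw":0},
    {"dx":1.95,"dy":0.15,"dz":3,"roll":4.6,"claw":0}
  ]
}}

```text
clock: 39.42
tcp_pos: [0.6275, -0.0003, 0.0844]
orientation: [0.0, 0.416, 0.909, 0.0]
wrist_force: [0.5, -0.6, 0.2]
finger_gap: 0.0427
grip_force: 0.0
```

Request:
{"api": "send_rows", "payload": {
  "increments": [
    {"dx":0,"dy":0,"dz":0,"roll":1.2,"claw":0},
    {"dx":0,"dy":0,"dz":0,"roll":2.4,"claw":0},
    {"dx":0,"dy":0,"dz":0,"roll":3.6,"claw":0},
    {"dx":0,"dy":0,"dz":0,"roll":4.8,"claw":0},
    {"dx":0,"dy":0,"dz":0,"roll":6,"claw":0}
  ]
}}

```text
clock: 40.05
tcp_pos: [0.6274, -0.0006, 0.0837]
orientation: [-0.0, 0.01, 1.0, 0.0]
wrist_force: [0.6, -0.6, 1.2]
finger_gap: 0.0429
grip_force: 0.0
```

Request:
{"api": "send_rows", "payload": {
  "increments": [
    {"dx":0,"dy":0,"dz":0,"roll":0.75,"claw":0},
    {"dx":0,"dy":0,"dz":0,"roll":0.75,"claw":0},
    {"dx":0,"dy":0,"dz":0,"roll":0.75,"claw":0},
    {"dx":0,"dy":0,"dz":0,"roll":0.75,"claw":0},
    {"dx":0,"dy":0,"dz":0,"roll":0.75,"claw":0}
  ]
}}

```text
clock: 40.67
tcp_pos: [0.6274, -0.0005, 0.0838]
orientation: [0.0, -0.039, 0.999, 0.0]
wrist_force: [-0.1, -0.2, 1.0]
finger_gap: 0.0429
grip_force: 0.0
```

```bash
python3 - <<'E'
from bl import *
w=grab('wrist','w9.png');s=get_state();p=s['tcp_pos'];print(p,s['finger_gap'],(R.T@(p[:2]-C)).round(4),s['orientation'])
for x in (102,112,122):
  o=[]
  for y in range(-24,26,1):
    q=C+R@np.array([x,y])/1000;u,v=proj(w,(*q,.01),True);b=w['image'][int(round(v)),int(round(u))].astype(int)
    if b[1]>.85*b[2] and b[0]<.6*b[1]:o.append(y)
  print(x,o[:1],o[-1:],len(o))
E
```

```text
[ 6.27371754e-01 -5.24263073e-04  8.38166865e-02] 0.042471794901781 [ 1.147e-01 -1.000e-04] [-1.48783221e-05 -3.90953102e-02  9.99235484e-01  5.95007164e-05]
102 [3] [11] 4
112 [] [] 0
122 [] [] 0
```

Request:
{"api": "send_rows", "payload": {
  "increments": [
    {"dx":0,"dy":0.03,"dz":-0.8,"roll":0,"claw":0},
    {"dx":0,"dy":0.03,"dz":-1.8,"roll":0,"claw":0},
    {"dx":0,"dy":0.03,"dz":-2.7,"roll":0,"claw":0},
    {"dx":0,"dy":0.03,"dz":-3.5,"roll":0,"claw":0},
    {"dx":0,"dy":0.03,"dz":-3.75,"roll":0,"claw":0}
  ]
}}

```text
clock: 41.35
tcp_pos: [0.6262, 0.0004, -0.0113]
orientation: [-0.001, -0.039, 0.999, 0.0]
wrist_force: [0.5, -0.2, 0.2]
finger_gap: 0.0425
grip_force: 0.0
```

Request:
{"api": "send_rows", "payload": {
  "increments": [
    {"dx":0,"dy":0,"dz":0,"roll":0,"claw":0},
    {"dx":0,"dy":0,"dz":0,"roll":0,"claw":-1},
    {"dx":0,"dy":0,"dz":0,"roll":0,"claw":-1},
    {"dx":0,"dy":0,"dz":0,"roll":0,"claw":-1},
    {"dx":0,"dy":0,"dz":0,"roll":0,"claw":-1}
  ]
}}

```text
clock: 41.98
tcp_pos: [0.6281, 0.0001, -0.0091]
orientation: [0.001, -0.039, 0.999, -0.0]
wrist_force: [-0.2, -0.4, 4.0]
finger_gap: 0.0276
grip_force: 59.0
```

Request:
{"api": "send_rows", "payload": {
  "increments": [
    {"dx":0,"dy":0,"dz":0.2,"roll":0,"claw":-1},
    {"dx":0,"dy":0,"dz":0.6,"roll":0,"claw":-1},
    {"dx":0,"dy":0,"dz":1.5,"roll":0,"claw":-1},
    {"dx":0,"dy":0,"dz":3,"roll":0,"claw":-1},
    {"dx":0,"dy":0,"dz":4.5,"roll":0,"claw":-1}
  ]
}}

```text
clock: 42.6
tcp_pos: [0.627, 0.0003, 0.1038]
orientation: [-0.0, -0.039, 0.999, 0.0]
wrist_force: [0.5, -0.1, -1.5]
finger_gap: 0.0273
grip_force: 59.1
```

Request:
{"api": "send_rows", "payload": {
  "increments": [
    {"dx":0,"dy":0.7,"dz":1.2,"roll":0,"claw":-1},
    {"dx":-0.5,"dy":2,"dz":2.2,"roll":0,"claw":-1},
    {"dx":-1.2,"dy":3.5,"dz":2.2,"roll":0,"claw":-1},
    {"dx":-2,"dy":5,"dz":2.2,"roll":0,"claw":-1},
    {"dx":-2.8,"dy":6.5,"dz":2.2,"roll":0,"claw":-1}
  ]
}}

```text
clock: 43.22
tcp_pos: [0.5566, 0.1638, 0.1582]
orientation: [0.0, -0.039, 0.999, 0.0]
wrist_force: [-0.5, 0.2, -0.3]
finger_gap: 0.0277
grip_force: 59.1
```

Request:
{"api": "send_rows", "payload": {
  "increments": [
    {"dx":-0.8,"dy":1.4,"dz":0,"roll":0,"claw":-1},
    {"dx":-1.6,"dy":2.7,"dz":0,"roll":0,"claw":-1},
    {"dx":-2.2,"dy":3.55,"dz":0,"roll":0,"claw":-1},
    {"dx":-2.2,"dy":3.55,"dz":0,"roll":0,"claw":-1},
    {"dx":-2.2,"dy":3.55,"dz":0,"roll":0,"claw":-1}
  ]
}}

```text
clock: 43.85
tcp_pos: [0.5027, 0.2512, 0.1579]
orientation: [0.0, -0.039, 0.999, -0.0]
wrist_force: [0.7, 0.4, -1.0]
finger_gap: 0.0271
grip_force: 59.1
```

Request:
{"api": "send_rows", "payload": {
  "increments": [
    {"dx":0,"dy":0,"dz":-0.8,"roll":0,"claw":-1},
    {"dx":0,"dy":0,"dz":-1.8,"roll":0,"claw":-1},
    {"dx":0,"dy":0,"dz":-2.8,"roll":0,"claw":-1},
    {"dx":0,"dy":0,"dz":-3.6,"roll":0,"claw":-1},
    {"dx":0,"dy":0,"dz":-3.9,"roll":0,"claw":-1}
  ]
}}

```text
clock: 44.48
tcp_pos: [0.5023, 0.2502, 0.0588]
orientation: [-0.001, -0.038, 0.999, -0.0]
wrist_force: [-0.5, -0.2, -0.5]
finger_gap: 0.0272
grip_force: 59.1
```

Request:
{"api": "send_rows", "payload": {
  "increments": [
    {"dx":0,"dy":0,"dz":0,"roll":0,"claw":-1},
    {"dx":0,"dy":0,"dz":-0.08,"roll":0,"claw":-1},
    {"dx":0,"dy":0,"dz":-0.14,"roll":0,"claw":-1},
    {"dx":0,"dy":0,"dz":-0.14,"roll":0,"claw":-1},
    {"dx":0,"dy":0,"dz":-0.14,"roll":0,"claw":-1}
  ]
}}

```text
clock: 45.1
tcp_pos: [0.5024, 0.2516, 0.0568]
orientation: [0.0, -0.039, 0.999, 0.0]
wrist_force: [0.2, 0.5, -0.6]
finger_gap: 0.0275
grip_force: 59.1
```

Request:
{"api": "send_rows", "payload": {
  "increments": [
    {"dx":0,"dy":0,"dz":-0.04,"roll":0,"claw":-1},
    {"dx":0,"dy":0,"dz":-0.07,"roll":0,"claw":-1},
    {"dx":0,"dy":0,"dz":-0.07,"roll":0,"claw":-1},
    {"dx":0,"dy":0,"dz":-0.07,"roll":0,"claw":-1},
    {"dx":0,"dy":0,"dz":-0.07,"roll":0,"claw":-1}
  ]
}}

```text
clock: 45.72
tcp_pos: [0.5025, 0.2516, 0.0555]
orientation: [0.0, -0.039, 0.999, 0.0]
wrist_force: [-0.4, -0.2, 5.1]
finger_gap: 0.0273
grip_force: 59.5
```

Request:
{"api": "send_rows", "payload": {
  "increments": [
    {"dx":0,"dy":0,"dz":0,"roll":0,"claw":0},
    {"dx":0,"dy":0,"dz":0,"roll":0,"claw":0},
    {"dx":0,"dy":0,"dz":0,"roll":0,"claw":0},
    {"dx":0,"dy":0,"dz":1,"roll":0,"claw":0},
    {"dx":0,"dy":0,"dz":2.2,"roll":0,"claw":0}
  ]
}}

```text
clock: 46.35
tcp_pos: [0.5016, 0.2512, 0.1095]
orientation: [-0.001, -0.039, 0.999, -0.0]
wrist_force: [0.0, -0.1, 0.7]
finger_gap: 0.0427
grip_force: 0.0
```

Request:
{"api": "send_rows", "payload": {
  "increments": [
    {"dx":0,"dy":0.8,"dz":1,"roll":0,"claw":0},
    {"dx":0,"dy":1.6,"dz":2,"roll":0,"claw":0},
    {"dx":0,"dy":2.4,"dz":3,"roll":0,"claw":0},
    {"dx":0,"dy":2.4,"dz":3.5,"roll":0,"claw":0},
    {"dx":0,"dy":2.4,"dz":3.5,"roll":0,"claw":0}
  ]
}}

```text
clock: 46.98
tcp_pos: [0.5028, 0.3113, 0.1978]
orientation: [0.001, -0.039, 0.999, 0.0]
wrist_force: [0.2, 0.3, -0.6]
finger_gap: 0.0425
grip_force: 0.0
```

```bash
python3 - <<'E'
from bl import *
w=grab('wrist','w10.png');sc=grab('scene','s10.png');print(get_state()['tcp_pos'])
import pickle;pickle.dump(w,open('w10.pkl','wb'));pickle.dump(sc,open('s10.pkl','wb'))
a=w['image'][30:250,60:420]
b=sc['image'][110:230,130:290]
cv2.imwrite('pics/n.png',np.hstack([cv2.resize(a,(460,281)),cv2.resize(b,(340,281*1))]))
E
```

```text
[0.50199181 0.31063198 0.19633878]
```

View pics/n.png

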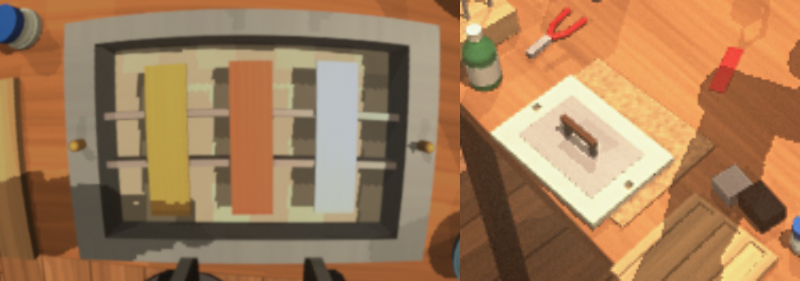

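All three blanks lie flat and side by side across both bars: brass (167,138), copper (251,137), silver (337,136), with pins at (76,145) and (425,147). The cover on the mat has its handle at about (578,135) and holes at (536,107) and (628,184).

```bash
python3 - <<'E'
from h import *
import pickle
w=pickle.load(open('w10.pkl','rb'));s=pickle.load(open('s10.pkl','rb'))
W=lambda u,v:(60+u*360/460-.1,30+v*220/281-.1)
S=lambda u,v:(130+(u-460)*160/340-.25,110+v*120/281-.3)
p=[onz(w,*W(*q),.106,True) for q in((76,145),(425,147))];print('pins',p,np.mean(p,0),np.linalg.norm(p[0]-p[1]),np.degrees(np.arctan2(-(p[1]-p[0])[0],(p[1]-p[0])[1])))
# refine pin by colour
im=w['image'];h=cv2.cvtColor(im,cv2.COLOR_BGR2HSV).astype(int)
for u,v in((76,145),(425,147)):
    x,y=map(int,W(u,v));r=h[y-12:y+13,x-12:x+13];m=((r[...,1]>110)&(r[...,2]>60)).astype(np.uint8)
    n,l,st,ce=cv2.connectedComponentsWithStats(m);print([(st[i].tolist(),(ce[i]+[x-12,y-12]).round(1).tolist()) for i in range(1,n) if st[i,4]>8])
for n,q,z in(('hA',(564,118),.054),('hB',(596,150),.054),('holeA',(536,107),.018),('holeB',(628,184),.018),('c1',(572,75),.018),('c2',(672,157),.018),('c3',(599,224),.018),('c4',(493,132),.018)):print(n,onz(s,*S(*q),z).round(4))
E
```

```text
pins [array([0.46407976, 0.19158581, 0.106     ]), array([0.44744363, 0.42270489, 0.106     ])] [0.4557617  0.30714535 0.106     ] 0.2317170456061429 4.117093597327764
[([0, 0, 6, 25, 138], [109.3, 143.6]), ([7, 8, 13, 10, 97], [119.8, 143.3])]
[([20, 0, 5, 25, 89], [402.7, 145.0]), ([7, 9, 13, 9, 88], [393.3, 144.4])]
hA [ 0.5109 -0.3447  0.054 ]
hB [ 0.5122 -0.2543  0.054 ]
holeA [ 0.515 -0.431  0.018]
holeB [ 0.4988 -0.1926  0.018 ]
c1 [ 0.4247 -0.4477  0.018 ]
c2 [ 0.4107 -0.1848  0.018 ]
c3 [ 0.5803 -0.1641  0.018 ]
c4 [ 0.6009 -0.4361  0.018 ]
```

Request:
{"api": "send_rows", "payload": {
  "increments": [
    {"dx":0,"dy":-1.2,"dz":0.4,"roll":0,"claw":0},
    {"dx":0,"dy":-2.8,"dz":0.8,"roll":-1,"claw":0},
    {"dx":0,"dy":-4.4,"dz":0.8,"roll":-2,"claw":0},
    {"dx":0,"dy":-6.2,"dz":0.8,"roll":-3,"claw":0},
    {"dx":0,"dy":-8,"dz":0.8,"roll":-4,"claw":0}
  ]
}}

```text
clock: 47.7
tcp_pos: [0.5014, 0.1095, 0.2161]
orientation: [-0.001, 0.24, 0.971, -0.0]
wrist_force: [0.4, -0.1, -0.8]
finger_gap: 0.0427
grip_force: 0.0
```

Request:
{"api": "send_rows", "payload": {
  "increments": [
    {"dx":0,"dy":-1.8,"dz":0,"roll":-1,"claw":1},
    {"dx":0,"dy":-3.6,"dz":0,"roll":-2,"claw":1},
    {"dx":0,"dy":-5.4,"dz":0,"roll":-3,"claw":1},
    {"dx":0,"dy":-7.2,"dz":0,"roll":-4,"claw":1},
    {"dx":0,"dy":-9,"dz":0,"roll":-5,"claw":1}
  ]
}}

```text
clock: 48.32
tcp_pos: [0.5011, -0.1153, 0.2161]
orientation: [-0.001, 0.558, 0.83, -0.0]
wrist_force: [1.3, 0.7, -0.7]
finger_gap: 0.0855
grip_force: 0.0
```

Request:
{"api": "send_rows", "payload": {
  "increments": [
    {"dx":0,"dy":-1.8,"dz":0,"roll":-1,"claw":1},
    {"dx":0,"dy":-3.6,"dz":0,"roll":-2,"claw":1},
    {"dx":0,"dy":-5.4,"dz":0,"roll":-2.3,"claw":1},
    {"dx":0,"dy":-7.2,"dz":0,"roll":-2.3,"claw":1},
    {"dx":0,"dy":-9,"dz":0,"roll":-2.3,"claw":1}
  ]
}}

```text
clock: 48.95
tcp_pos: [0.501, -0.34, 0.2158]
orientation: [-0.001, 0.682, 0.732, 0.0]
wrist_force: [1.3, 0.6, 0.9]
finger_gap: 0.0853
grip_force: 0.0
```

Request:
{"api": "send_rows", "payload": {
  "increments": [
    {"dx":0,"dy":-1.2,"dz":0,"roll":0,"claw":1},
    {"dx":0,"dy":-2.4,"dz":0,"roll":0,"claw":1},
    {"dx":0,"dy":-2.4,"dz":0,"roll":0,"claw":1},
    {"dx":0,"dy":-2.4,"dz":0,"roll":0,"claw":1},
    {"dx":0,"dy":-2.4,"dz":0,"roll":0,"claw":1}
  ]
}}

```text
clock: 49.58
tcp_pos: [0.5022, -0.3975, 0.2171]
orientation: [-0.0, 0.681, 0.732, 0.0]
wrist_force: [-0.0, 0.6, 0.7]
finger_gap: 0.0852
grip_force: 0.0
```

```bash
python3 - <<'E'
from h import *
import pickle
w=grab('wrist','w11.png');print(get_state()['tcp_pos'],get_state()['orientation']);pickle.dump(w,open('w11.pkl','wb'))
a=w['image'][0:220,180:360]; b=pickle.load(open('w2.pkl','rb'))['image'][0:220,180:360]
f=lambda q:cv2.resize(q,(396,484),interpolation=cv2.INTER_CUBIC)
cv2.imwrite('pics/o.png',np.hstack([f(a),f(b)]))
E
```

```text
[ 0.50236807 -0.39747772  0.2173276 ] [-1.93719781e-04  6.80981097e-01  7.32300961e-01  1.00804235e-04]
```

View pics/o.png

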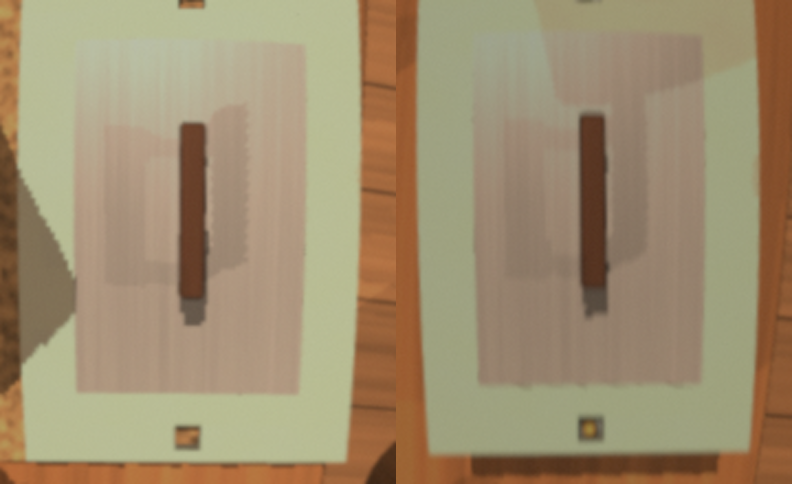

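Left is the cover now: handle (193,123)–(193,298), hole (187,437), bottom edge (27,458)–(347,462). Right is the same view from before the first grasp, as reference: handle (196,115)–(198,287), hole with pin (195,429), edge (33,453)–(353,452).

```bash
python3 - <<'E'
from h import *
import pickle
W=lambda u,v:(180+u/2.2-.25,v/2.2-.25)
for f,dz,t,P in(('w11.pkl',-.084,(.5024,-.3975),[(193,123),(193,298),(187,437),(27,458),(347,462)]),('w2.pkl',0,(.4499,.2207),[(196,115),(198,287),(195,429),(33,453),(353,452)])):
    w=pickle.load(open(f,'rb'))
    a,b,h,e1,e2=[onz(w,*W(*p),z+dz,True)[:2] for p,z in zip(P,(.138,.138,.102,.102,.102))]
    ang=lambda d:np.degrees(np.arctan2(d[1],d[0])).round(2)
    print('mid',((a+b)/2).round(4),'len',np.linalg.norm(a-b).round(4),'yaw',ang(a-b)-90,'hole',h.round(4),'edge',ang(e2-e1),'mid-hole',((a+b)/2-h).round(4),'from hole->center',(h+.12*np.array([-.0715,.9974])).round(4))
E
```

```text
mid [ 0.5069 -0.3103] len 0.0827 yaw 4.209999999999994 hole [ 0.5142 -0.4297] edge 3.29 mid-hole [-0.0073  0.1194] from hole->center [ 0.5056 -0.31  ]
mid [0.4571 0.3091] len 0.0816 yaw 4.469999999999999 hole [0.4662 0.1896] edge 3.81 mid-hole [-0.0091  0.1195] from hole->center [0.4576 0.3093]
```

Request:
{"api": "send_rows", "payload": {
  "increments": [
    {"dx":0.1,"dy":1,"dz":-1,"roll":0,"claw":1},
    {"dx":0.19,"dy":2.2,"dz":-2.5,"roll":0,"claw":1},
    {"dx":0.19,"dy":3.46,"dz":-4,"roll":0,"claw":1},
    {"dx":0.19,"dy":3.46,"dz":-5,"roll":0,"claw":1},
    {"dx":0.19,"dy":3.46,"dz":-5.4,"roll":0,"claw":1}
  ],
  "grip_force": 80
}}

```text
clock: 50.25
tcp_pos: [0.5066, -0.3103, 0.0812]
orientation: [-0.001, 0.681, 0.733, -0.0]
wrist_force: [0.0, -0.4, 0.1]
finger_gap: 0.0849
grip_force: 0.0
```

Request:
{"api": "send_rows", "payload": {
  "increments": [
    {"dx":0,"dy":0,"dz":0,"roll":0,"claw":1},
    {"dx":0,"dy":0,"dz":-0.5,"roll":0,"claw":1},
    {"dx":0,"dy":0,"dz":-1.2,"roll":0,"claw":1},
    {"dx":0,"dy":0,"dz":-1.7,"roll":0,"claw":1},
    {"dx":0,"dy":0,"dz":-1.7,"roll":0,"claw":1}
  ]
}}

```text
clock: 50.88
tcp_pos: [0.5065, -0.3117, 0.0388]
orientation: [-0.001, 0.681, 0.732, -0.0]
wrist_force: [0.9, -0.1, 0.5]
finger_gap: 0.0856
grip_force: 0.0
```

Request:
{"api": "send_rows", "payload": {
  "increments": [
    {"dx":0,"dy":0,"dz":0,"roll":0,"claw":1},
    {"dx":0,"dy":0,"dz":-0.2,"roll":0,"claw":1},
    {"dx":0,"dy":0,"dz":-0.3,"roll":0,"claw":1},
    {"dx":0,"dy":0,"dz":-0.3,"roll":0,"claw":1},
    {"dx":0,"dy":0,"dz":-0.3,"roll":0,"claw":1}
  ]
}}

```text
clock: 51.5
tcp_pos: [0.5072, -0.3121, 0.0324]
orientation: [0.0, 0.681, 0.732, 0.0]
wrist_force: [0.1, 0.8, 0.3]
finger_gap: 0.0851
grip_force: 0.0
```

Request:
{"api": "send_rows", "payload": {
  "increments": [
    {"dx":0,"dy":0.04,"dz":-0.08,"roll":0,"claw":1},
    {"dx":0,"dy":0.04,"dz":-0.08,"roll":0,"claw":1},
    {"dx":0,"dy":0.04,"dz":-0.08,"roll":0,"claw":-1},
    {"dx":0,"dy":0.04,"dz":-0.08,"roll":0,"claw":-1},
    {"dx":0,"dy":0.04,"dz":-0.08,"roll":0,"claw":-1}
  ]
}}

```text
clock: 52.12
tcp_pos: [0.5072, -0.311, 0.0303]
orientation: [0.0, 0.681, 0.732, 0.0]
wrist_force: [0.3, 0.0, 0.3]
finger_gap: 0.0323
grip_force: 0.0
```

Request:
{"api": "send_rows", "payload": {
  "increments": [
    {"dx":0,"dy":0,"dz":0,"roll":0,"claw":-1},
    {"dx":0,"dy":0,"dz":0,"roll":0,"claw":-1},
    {"dx":0,"dy":0,"dz":0,"roll":0,"claw":-1},
    {"dx":0,"dy":0,"dz":0,"roll":0,"claw":-1},
    {"dx":0,"dy":0,"dz":0,"roll":0,"claw":-1}
  ]
}}

```text
clock: 52.75
tcp_pos: [0.5072, -0.3111, 0.0305]
orientation: [0.0, 0.681, 0.732, -0.0]
wrist_force: [-1.3, 0.5, 3.5]
finger_gap: 0.0103
grip_force: 78.8
```

Request:
{"api": "send_rows", "payload": {
  "increments": [
    {"dx":0,"dy":0,"dz":0.6,"roll":0,"claw":-1},
    {"dx":0,"dy":0,"dz":2,"roll":0,"claw":-1},
    {"dx":0,"dy":0,"dz":4,"roll":0,"claw":-1},
    {"dx":0,"dy":0,"dz":6,"roll":0,"claw":-1},
    {"dx":0,"dy":0,"dz":7.3,"roll":0,"claw":-1}
  ]
}}

```text
clock: 53.38
tcp_pos: [0.5075, -0.3111, 0.2157]
orientation: [0.001, 0.681, 0.732, 0.0]
wrist_force: [0.2, -0.0, -4.8]
finger_gap: 0.0105
grip_force: 78.4
```

Request:
{"api": "send_rows", "payload": {
  "increments": [
    {"dx":0,"dy":0.5,"dz":0,"roll":0,"claw":-1},
    {"dx":-0.2,"dy":1.7,"dz":0,"roll":0,"claw":-1},
    {"dx":-0.5,"dy":3.2,"dz":0,"roll":0,"claw":-1},
    {"dx":-0.8,"dy":4.8,"dz":0,"roll":0,"claw":-1},
    {"dx":-1.1,"dy":6.4,"dz":0,"roll":0.05,"claw":-1}
  ]
}}

```text
clock: 54.0
tcp_pos: [0.4776, -0.1483, 0.2102]
orientation: [-0.002, 0.679, 0.734, -0.0]
wrist_force: [0.8, 0.2, -4.3]
finger_gap: 0.0102
grip_force: 78.4
```

Request:
{"api": "send_rows", "payload": {
  "increments": [
    {"dx":-0.3,"dy":1.6,"dz":0,"roll":0,"claw":-1},
    {"dx":-0.6,"dy":3.2,"dz":0,"roll":0,"claw":-1},
    {"dx":-0.89,"dy":4.8,"dz":0,"roll":0,"claw":-1},
    {"dx":-0.89,"dy":6.4,"dz":0,"roll":0,"claw":-1},
    {"dx":-0.89,"dy":8,"dz":0,"roll":0,"claw":-1}
  ]
}}

```text
clock: 54.62
tcp_pos: [0.4551, 0.051, 0.2105]
orientation: [-0.002, 0.679, 0.734, -0.001]
wrist_force: [2.0, 1.4, -3.9]
finger_gap: 0.0102
grip_force: 78.4
```

Request:
{"api": "send_rows", "payload": {
  "increments": [
    {"dx":0,"dy":1.6,"dz":0,"roll":0,"claw":-1},
    {"dx":0,"dy":3.2,"dz":0,"roll":0,"claw":-1},
    {"dx":0,"dy":4.8,"dz":0,"roll":0,"claw":-1},
    {"dx":0,"dy":6.4,"dz":0,"roll":0,"claw":-1},
    {"dx":0,"dy":8,"dz":0,"roll":0,"claw":-1}
  ]
}}

```text
clock: 55.25
tcp_pos: [0.455, 0.2503, 0.2103]
orientation: [-0.001, 0.679, 0.735, -0.002]
wrist_force: [1.2, -1.4, -3.1]
finger_gap: 0.0105
grip_force: 78.4
```

Request:
{"api": "send_rows", "payload": {
  "increments": [
    {"dx":0,"dy":1.2,"dz":0,"roll":0,"claw":-1},
    {"dx":0,"dy":2,"dz":0,"roll":0,"claw":-1},
    {"dx":0,"dy":2.37,"dz":0,"roll":0,"claw":-1},
    {"dx":0,"dy":2.37,"dz":0,"roll":0,"claw":-1},
    {"dx":0,"dy":2.37,"dz":0,"roll":0,"claw":-1}
  ]
}}

```text
clock: 55.88
tcp_pos: [0.4574, 0.3073, 0.2127]
orientation: [0.0, 0.679, 0.734, -0.0]
wrist_force: [-0.4, -0.2, -4.4]
finger_gap: 0.0103
grip_force: 78.4
```

Request:
{"api": "send_rows", "payload": {
  "increments": [
    {"dx":0,"dy":0,"dz":-0.8,"roll":0,"claw":-1},
    {"dx":0,"dy":0,"dz":-1.8,"roll":0,"claw":-1},
    {"dx":0,"dy":0,"dz":-2.5,"roll":0,"claw":-1},
    {"dx":0,"dy":0,"dz":-2.9,"roll":0,"claw":-1},
    {"dx":0,"dy":0,"dz":-2.9,"roll":0,"claw":-1}
  ]
}}

```text
clock: 56.5
tcp_pos: [0.4571, 0.3075, 0.1399]
orientation: [-0.0, 0.679, 0.734, -0.001]
wrist_force: [0.6, -0.3, -4.5]
finger_gap: 0.0102
grip_force: 78.4
```

Request:
{"api": "send_rows", "payload": {
  "increments": [
    {"dx":0,"dy":0.03,"dz":-0.1,"roll":0,"claw":-1},
    {"dx":0,"dy":0.03,"dz":-0.2,"roll":0,"claw":-1},
    {"dx":0,"dy":0.03,"dz":-0.3,"roll":0,"claw":-1},
    {"dx":0,"dy":0.03,"dz":-0.4,"roll":0,"claw":-1},
    {"dx":0,"dy":0.03,"dz":-0.5,"roll":0,"claw":-1}
  ]
}}

```text
clock: 57.12
tcp_pos: [0.4573, 0.309, 0.1277]
orientation: [0.0, 0.679, 0.734, -0.0]
wrist_force: [0.2, 0.1, -4.2]
finger_gap: 0.0103
grip_force: 78.5
```

```bash
python3 - <<'E'
from h import *
s=get_state();print(s['tcp_pos'],s['wrist_force'],s['ft_torque'])
w=grab('wrist','w12.png');sc=grab('scene','s12.png')
cv2.imwrite('pics/p.png',np.hstack([cv2.resize(w['image'][130:260,190:350],(440,358),interpolation=cv2.INTER_CUBIC),cv2.resize(sc['image'][200:320,255:390],(360,358))]))
E
```

```text
[0.45734243 0.30897632 0.12765272] [ 0.16722481  0.12183438 -4.2133449 ] [ 0.02876511  0.02955453 -0.04863554]
```

View pics/p.png

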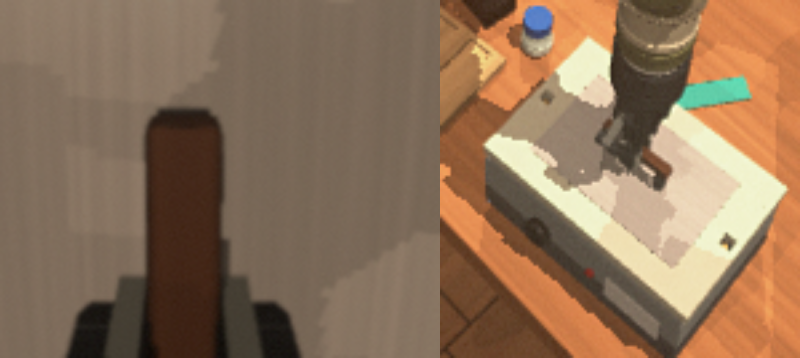

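The cover is level above the kiln and shows no contact force with the pin tops already inside the holes (holes at (547,97) and (728,241)). Lowering on.

Request:
{"api": "send_rows", "payload": {
  "increments": [
    {"dx":0,"dy":-0.03,"dz":-0.1,"roll":0,"claw":-1},
    {"dx":0,"dy":-0.03,"dz":-0.2,"roll":0,"claw":-1},
    {"dx":0,"dy":-0.03,"dz":-0.3,"roll":0,"claw":-1},
    {"dx":0,"dy":-0.03,"dz":-0.4,"roll":0,"claw":-1},
    {"dx":0,"dy":-0.03,"dz":-0.48,"roll":0,"claw":-1}
  ]
}}

```text
clock: 57.85
tcp_pos: [0.4573, 0.3082, 0.1156]
orientation: [0.0, 0.679, 0.734, -0.0]
wrist_force: [-0.7, 1.4, -4.0]
finger_gap: 0.0108
grip_force: 78.5
```

Request:
{"api": "send_rows", "payload": {
  "increments": [
    {"dx":0,"dy":0,"dz":-0.05,"roll":0,"claw":-1},
    {"dx":0,"dy":0,"dz":-0.1,"roll":0,"claw":-1},
    {"dx":0,"dy":0,"dz":-0.1,"roll":0,"claw":-1},
    {"dx":0,"dy":0,"dz":-0.1,"roll":0,"claw":-1},
    {"dx":0,"dy":0,"dz":-0.1,"roll":0,"claw":-1}
  ]
}}

```text
clock: 58.48
tcp_pos: [0.4574, 0.3082, 0.1146]
orientation: [0.0, 0.679, 0.734, 0.0]
wrist_force: [-2.8, -1.3, 5.6]
finger_gap: 0.0105
grip_force: 79.8
```

Request:
{"api": "send_rows", "payload": {
  "increments": [
    {"dx":0,"dy":0,"dz":0,"roll":0,"claw":1},
    {"dx":0,"dy":0,"dz":0,"roll":0,"claw":1},
    {"dx":0,"dy":0,"dz":0,"roll":0,"claw":1},
    {"dx":0,"dy":0,"dz":0,"roll":0,"claw":1},
    {"dx":0,"dy":0,"dz":0,"roll":0,"claw":1}
  ]
}}

```text
clock: 59.1
tcp_pos: [0.4574, 0.3082, 0.1132]
orientation: [0.0, 0.679, 0.734, 0.0]
wrist_force: [-0.5, 0.1, -0.6]
finger_gap: 0.0856
grip_force: 0.0
```

Request:
{"api": "send_rows", "payload": {
  "increments": [
    {"dx":0,"dy":0,"dz":0.5,"roll":0,"claw":1},
    {"dx":0,"dy":0,"dz":2,"roll":0,"claw":1},
    {"dx":0,"dy":0,"dz":4,"roll":0,"claw":1},
    {"dx":0,"dy":-1.2,"dz":6,"roll":0,"claw":1},
    {"dx":-0.2,"dy":-2.6,"dz":7.4,"roll":0,"claw":1}
  ]
}}

```text
clock: 59.72
tcp_pos: [0.453, 0.2431, 0.3017]
orientation: [0.001, 0.678, 0.735, 0.002]
wrist_force: [0.2, -0.7, 0.5]
finger_gap: 0.0852
grip_force: 0.0
```

Request:
{"api": "send_rows", "payload": {
  "increments": [
    {"dx":-0.1,"dy":-0.9,"dz":0.1,"roll":0,"claw":1},
    {"dx":-0.1,"dy":-0.9,"dz":0.1,"roll":0,"claw":1},
    {"dx":-0.1,"dy":-0.9,"dz":0.1,"roll":0,"claw":1},
    {"dx":-0.1,"dy":-0.9,"dz":0.1,"roll":0,"claw":1},
    {"dx":-0.1,"dy":-0.9,"dz":0.1,"roll":0,"claw":1}
  ]
}}

```text
clock: 60.35
tcp_pos: [0.4497, 0.2213, 0.3003]
orientation: [-0.0, 0.678, 0.735, -0.0]
wrist_force: [-0.3, -0.5, 0.2]
finger_gap: 0.0853
grip_force: 0.0
```

```bash
python3 - <<'E'
from h import *
s=get_state();print(s['tcp_pos'],s['wrist_force'])
w=grab('wrist','w13.png');sc=grab('scene','s13.png')
cv2.imwrite('pics/q.png',np.hstack([cv2.resize(w['image'][0:220,180:360],(396,484)),cv2.resize(sc['image'][190:320,245:390],(400,484))]))
E
```

```text
[0.4496991  0.22127528 0.30029149] [-0.26379172 -0.5357047   0.24108888]
```

View pics/q.png

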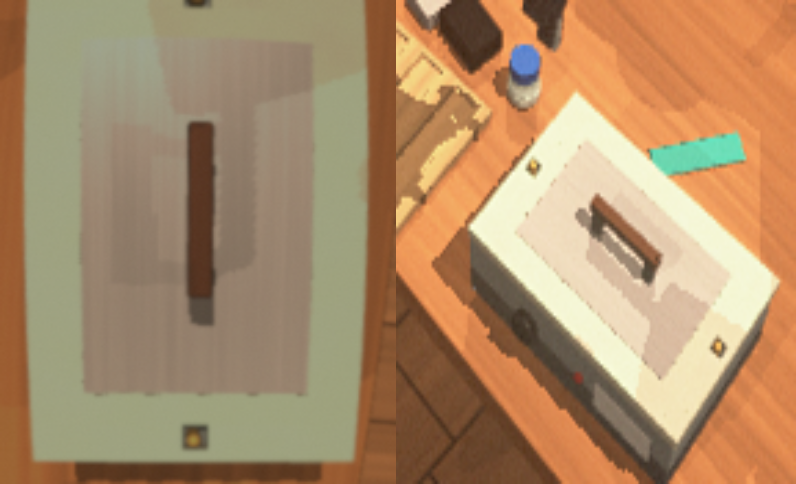

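The cover is home with both pins through their holes, at (533,166) and (718,346). Handing in.

```bash
python3 -c "
from workcell import hand_in
print(hand_in())"
```

```text
the job is handed in; nothing more can be done
None
```

I handed the job in at about 60 s: all three blanks (silver, copper, brass) lie flat and apart across both kiln bars and the cover is back on its two pins; no verdict came back, and the cover had been knocked about 50 mm aside on the mat partway through.

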